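Load and level the salsa turntable

TASK

Put one lime in each of the three bowls on the turntable. Then grip the red knob of the levelling foot, press it down until the foot stands firmly on its pad, and with it pressed turn the knob until the bubble of the spirit level sits between the two black marks. Finish while still holding: keep gripping the knob and pressing it down firmly with the bubble centred, so that I can tighten the lock nut, and leave the jar, shaker and spoon alone.

Things in the scene. Friction and masses are not known exactly. Their poses are not given: they have to be found in the camera images.
- lime0_center (a point): centre of a green key lime, a ball 38 mm across, about 35 g; at first it sits in a shallow dimple of a fixed dark wooden board (210 x 80 mm, top 20 mm above the counter), its centre about 36 mm above the counter; the three limes lie in a row 65 mm apart along the board's long axis
- lime1_center (a point): centre of a green key lime, a ball 38 mm across, about 35 g; at first it sits in a shallow dimple of a fixed dark wooden board (210 x 80 mm, top 20 mm above the counter), its centre about 36 mm above the counter; the three limes lie in a row 65 mm apart along the board's long axis
- lime2_center (a point): centre of a green key lime, a ball 38 mm across, about 35 g; at first it sits in a shallow dimple of a fixed dark wooden board (210 x 80 mm, top 20 mm above the counter), its centre about 36 mm above the counter; the three limes lie in a row 65 mm apart along the board's long axis
- board: the fixed dark wooden board with the limes; origin at the centre of its underside, x along its length (the row of limes), z up
- bowl0_in (a point): centre of the inner floor of the small blue ceramic salsa bowl: mouth 76 mm across inside, 84 mm outside, rim 29 mm above this point; three bowls stand fixed 120 degrees apart on the wooden turntable (200 mm across), centres 55 mm from its axis
- bowl1_in (a point): centre of the inner floor of the small terracotta ceramic salsa bowl: mouth 76 mm across inside, 84 mm outside, rim 29 mm above this point; three bowls stand fixed 120 degrees apart on the wooden turntable (200 mm across), centres 55 mm from its axis
- bowl2_in (a point): centre of the inner floor of the small white ceramic salsa bowl: mouth 76 mm across inside, 84 mm outside, rim 29 mm above this point; three bowls stand fixed 120 degrees apart on the wooden turntable (200 mm across), centres 55 mm from its axis
- knob_grip (a point): centre of the red grip bar of the levelling knob, at one end of the wooden deck that carries the turntable: bar 46 mm long (along this point's x axis), 14 mm thick (y), 28 mm tall, standing on a black disc 64 mm across whose top lies 14 mm below this point; z points up
- knob (a joint): turn of the knob, rad, positive clockwise seen from above, range -1.6 to 1.6, stays where it is left. Clockwise screws the foot down 4 mm per rad, which, with the foot on its pad, raises the knob and its end of the deck as much and moves the bubble towards the knob. It starts screwed up too far, so it needs clockwise turning
- bubble (a joint): white bubble, 22 mm long, in the green vial of the yellow spirit level: m along the vial from its centre, positive towards the knob's end; black marks 16 mm either side of the centre. With nothing pressing, springs hold the knob's end of the deck up and it reads about +0.034; with the foot pressed onto its pad it reads true, about 0.018 per rad the knob is off level
- level_mid (a point): centre of the vial, on top of the yellow spirit level (140 x 34 mm, along the far edge of the deck); y points along the vial towards the knob's end, z up
- foot: steel levelling foot under the knob, 28 mm across; origin at the centre of its underside. Unpressed it hangs about 10 to 13 mm above its pad; pushing the knob down with roughly 4 to 8 N brings it to the pad, further force goes into the pad; 12 to 20 N on the knob is a firm press
- pad: fixed black rubber pad 52 mm across and 6 mm thick on the stand's base plate, under the foot; origin at the centre of its underside
- jar: bystander: green glass jar with brass lid, 76 mm across, 120 mm tall, origin at the centre of its underside
- shaker: bystander: blue ceramic salt shaker, 52 mm across, 80 mm tall, origin at the centre of its underside
- spoon: bystander: wooden spoon 220 mm long lying on the counter
Things that resemble listed ones, but are neither listed nor needed, are in the scene too. What is shaped like the part that bears lime0_center but orange or purple is not meant.

How it is judged:
On the way, in this order (a step that is already met when the one before it is completed fails the run):
1. one lime lies in each of the three bowls ((distance between lime0_center and bowl0_in below 0.03 m or distance between lime1_center and bowl0_in below 0.03 m or distance between lime2_center and bowl0_in below 0.03 m) and (distance between lime0_center and bowl1_in below 0.03 m or distance between lime1_center and bowl1_in below 0.03 m or distance between lime2_center and bowl1_in below 0.03 m) and (distance between lime0_center and bowl2_in below 0.03 m or distance between lime1_center and bowl2_in below 0.03 m or distance between lime2_center and bowl2_in below 0.03 m) and contact force between the fingers and lime0 below 0.1 N and contact force between the fingers and lime1 below 0.1 N and contact force between the fingers and lime2 below 0.1 N), for 0.2 s.
2. the knob is gripped and pressed down so that the foot stands on its pad, before it has been turned to level (contact force between foot and pad above 2 N and contact force between the fingers and knob above 3 N and value of joint bubble below -0.006 m), for 0.1 s.
At the end, for the whole second after the job is handed in: One lime in each bowl (lime centre within 30 mm of the centre of the bowl's inner floor), the bubble within 5 mm of the centre of its vial (inside or just touching the marks), the foot bearing on its pad with more than 2 N, and the fingers still on the knob with more than 3 N ((distance between lime0_center and bowl0_in below 0.03 m or distance between lime1_center and bowl0_in below 0.03 m or distance between lime2_center and bowl0_in below 0.03 m) and (distance between lime0_center and bowl1_in below 0.03 m or distance between lime1_center and bowl1_in below 0.03 m or distance between lime2_center and bowl1_in below 0.03 m) and (distance between lime0_center and bowl2_in below 0.03 m or distance between lime1_center and bowl2_in below 0.03 m or distance between lime2_center and bowl2_in below 0.03 m) and contact force between foot and pad above 2 N and contact force between the fingers and knob above 3 N and value of joint bubble between -0.005 and 0.005 m); the arm keeps its last pose, push and grip.
It fails at once if the jar is moved more than 30 mm (distance of jar from where it was at the start of the episode above 0.03 m).
It fails at once if the shaker is moved more than 30 mm (distance of shaker from where it was at the start of the episode above 0.03 m).
It fails at once if the spoon is moved more than 30 mm (distance of spoon from where it was at the start of the episode above 0.03 m).
It also fails if it takes over 72 s, if anything falls off the work surface, if the arm or the gripper's body presses on something with over 40 N, if the wrist force passes 120 N, or if a joint passes its speed limit or range.

ROBOT

A 6-joint arm with a two-finger parallel gripper is mounted at the origin on the work surface. World frame = base frame: x ahead of the robot, y to its left, z up, the work surface at z = 0. Lengths are in m, angles in rad, forces in N, time in s.
With the tool pointing down it reaches from about 0.275 to 0.75 m from the base axis. Payload 10.2 kg.
Tool frame: the origin (TCP) lies on the mounting face of the last link; the fingertips stand 166 mm ahead of it and the grasp point (between the pads) lies 147 mm ahead of it; z points along the fingers, y is the direction in which the jaws open and shut (so a half turn about z gives the same grasp; the last joint's range is limited). The gripper opens to 88 mm and grips with 3 to 60 N. Pads are 18 mm wide; open, the fingers measure 123 mm over their backs; the gripper's body (75 mm by 187 mm) begins 45 mm behind the grasp point.
Start: joints at [-1.493, 0.313, 1.498, -0, 1.331, -0.223], TCP at [0.156, -0.501, 0.405] pointing down, gripper open.
Joint ranges: [-2.94, 2.94], [-0.97, 2.17], [0.19, 2.56], [-1.23, 4.37], [0.02, 3.11], [-2.88, 2.88]. Speed limits (rad/s): [2.39, 2.39, 3.01, 3.14, 3.14, 3.14].

INTERFACE

Orientations are given as a 3x3 rotation matrix whose columns are the frame's x, y, z axes.
In Python, from cell import r gives the robot as it stands.
- The arm moves only by the shell command python3 -m pendant 'ROWS' [FORCE]. ROWS is JSON, a list of rows, each an object of numbers: "rx", "ry", "rz": the turn, a rotation vector about the tool's x, y, z in degrees; "x", "y", "z": the shift along the tool's x, y, z in cm; "hand": the gripper's target within -1 to 1 (fully open at 1, half-way at 0, shut at -1). A call has 1 to 10 rows; each row shifts and turns the commanded pose from where the row before left it, along the tool's axes as they then stand; what a row does not reach is not made up. A row lasts 1/12 s, in which the tool goes at most 41.7 mm and 7.16 degrees, less where a joint would pass 70% of its speed; a pose out of reach is approached as far as the arm can. A call is refused whole if a number of a shift passes 4.17 or a number of a turn 7.16, either way. A call with a gripper value outside its range is refused whole. The fingers move at their own pace and stop on an object; FORCE is the grip in N (left out, the last holds). Time passes only in rows, so rows that do not move let the fingers close. It gives the time, the measured TCP pose, the force and the opening at its end, in the units of the state.
- r.sense(): the state, without advancing time (a new reading comes with each control period).
- r.get_image(name): name is "scene" or "top" or "wrist"; returns the picture (400x640x3 uint8, red, green, blue); there is no depth.
- r.camera_params(name): a dict with "fx", "fy", "cx", "cy" (pixels), "view" (4x4, takes a point from world to camera coordinates). Camera axes: x right, y up, looking along -z (the intrinsics and any distortion apply to the point x, -y, -z); pixel columns grow to the right and rows downward; lengths in m; the calibration is good to about 2 mm. The wrist camera is an equidistant fisheye: a pixel r from the principal point sees the ray r / f radians off the axis. A picture is of the moment at which its call begins: read the wrist's pose just before it. camera_params takes no time and is no camera call; for the wrist camera it gives the pose at the moment of the call.
- r.sign_off(): hands the job in, once; it reports no verdict.
The state is a dict: "time_s": time; "joints": joint angles; "joint_velocities": joint speeds; "joint_efforts": joint torques, N m; "position": TCP position; "tool_rot": TCP orientation; "wrist_force": force on the tool from outside, world axes, zero at the start; "torque": the same for the moment, N m; "gripper_width": opening from 0.0 (shut) to 1.0 (fully open).
Only numpy, scipy, OpenCV 4.12 (cv2) and the standard library are available. Lean on these libraries where they do the work, as an engineer would, in place of code of your own. Each camera call takes 0.05 s, during which the arm holds its last target.

## Working session

There is one attempt and no reset: what is moved stays moved. The work goes in short steps, Python scripts to look and compute and a shell command to move; the robot and the scene stay as the last step left them, time stands still between calls to the robot, and variables do not carry over. Pictures are saved under pics/ and viewed, and the job is handed in when it is done.

```bash
ls; mkdir -p pics
python3 - <<'E'
from cell import r
import cv2
s=r.sense();print({k:s[k] for k in('time_s','position','gripper_width','wrist_force')});print(s['tool_rot'])
for n in('scene','top','wrist'):
    p=r.camera_params(n);print(n,p)
    cv2.imwrite(f'pics/{n}0.png',r.get_image(n)[:,:,::-1])
E
```

```text
pics
{'time_s': 0.0, 'position': array([ 0.15553877, -0.50138406,  0.40416236]), 'gripper_width': 1.0002374372953553, 'wrist_force': array([ 0.73510567, -0.40850793, -0.49793812])}
[[ 9.55097425e-01  2.96291908e-01 -1.20881618e-04]
 [ 2.96291815e-01 -9.55096601e-01  1.28160923e-03]
 [ 2.64276821e-04 -1.25987791e-03 -9.99999171e-01]]
scene {'fx': 376.91761541398824, 'fy': 376.91761541398824, 'cx': 317.9152512556768, 'cy': 204.04392310916575, 'view': array([[ 0.29313986,  0.95605819, -0.00466524, -0.14177266],
       [-0.58491256,  0.18319739,  0.79013671,  0.22769159],
       [ 0.75627133, -0.2288918 ,  0.6129129 , -1.30706089],
       [ 0.        ,  0.        ,  0.        ,  1.        ]])}
top {'fx': 428.5058993352681, 'fy': 428.5058993352681, 'cx': 321.9127310694666, 'cy': 204.557328606145, 'view': array([[-0.01561754, -0.99961334,  0.02300578, -0.020041  ],
       [ 0.98420649, -0.011311  ,  0.17666255, -0.51270885],
       [-0.17633402,  0.02540147,  0.98400258, -1.19588529],
       [ 0.        ,  0.        ,  0.        ,  1.        ]])}
wrist {'fx': 309.70691628693146, 'fy': 309.70691628693146, 'cx': 319.09401527102176, 'cy': 202.5532184356768, 'view': array([[ 2.96372585e-01, -9.55072170e-01, -6.64071167e-04,
        -5.24882039e-01],
       [ 9.10471662e-01,  2.82742270e-01, -3.01824720e-01,
         4.10746576e-02],
       [ 2.88452151e-01,  8.88479545e-02,  9.53363203e-01,
        -3.90534328e-01],
       [ 0.00000000e+00,  0.00000000e+00,  0.00000000e+00,
         1.00000000e+00]])}
```

View pics/scene0.png

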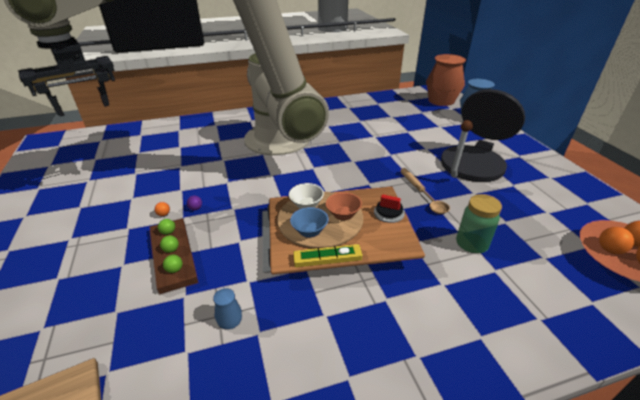

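View pics/top0.png

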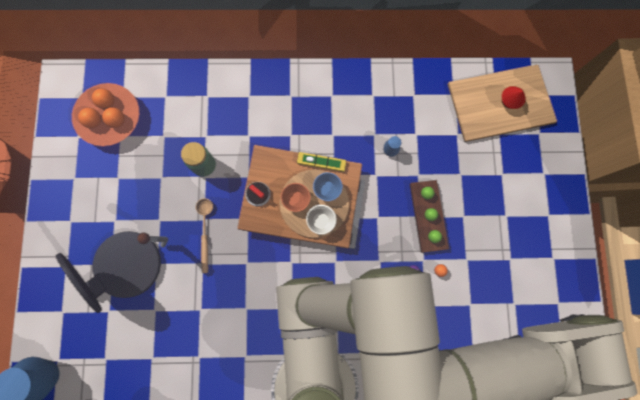

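View pics/wrist0.png

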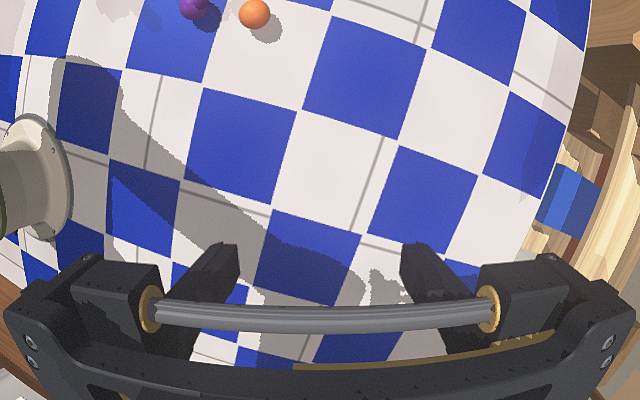

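The scene view shows the three green limes on the dark board at (166,227), (169,243) and (172,264); in the top view they are at (428,193), (431,214) and (435,237). The orange ball at top (441,270) and the purple ball at scene (194,203) are off the board and not meant. The deck at top (305,195) carries the bowls, the red knob at (257,191) and the spirit level at (322,162). Next I'll enlarge the crops to confirm.

Run:
```python
import cv2,numpy as np
a=cv2.imread('pics/top0.png');b=cv2.imread('pics/scene0.png')
c1=cv2.resize(a[140:290,230:460],None,fx=3.4,fy=3.4,interpolation=cv2.INTER_CUBIC)
c2=cv2.resize(b[160:340,140:450],None,fx=2.5,fy=2.5,interpolation=cv2.INTER_CUBIC)
cv2.imwrite('pics/c1.png',c1);cv2.imwrite('pics/c2.png',c2)
```

```text
(no output)
```

View pics/c1.png

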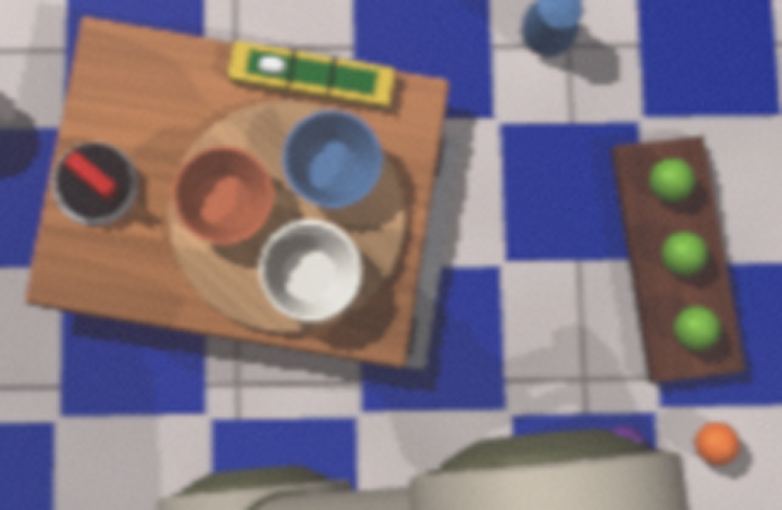

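View pics/c2.png

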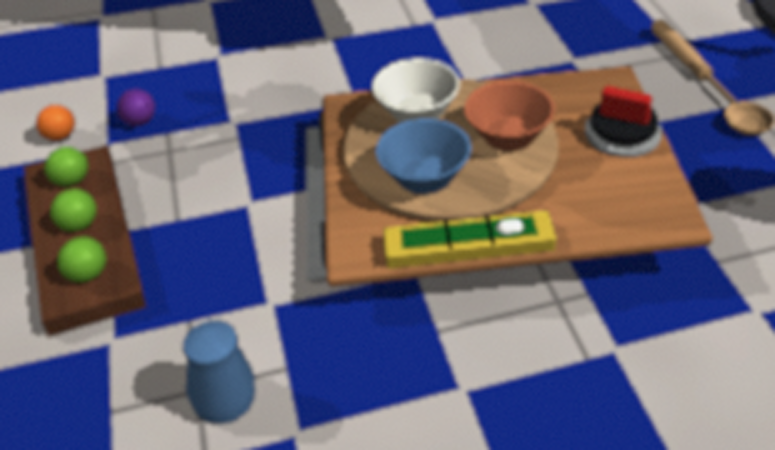

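The crops confirm three green balls on the dark board, centred at crop1 (672,179), (684,253) and (697,328). The bowls are blue (332,159), terracotta (224,196) and white (311,271). The knob bar is at (90,173).

```bash
cat > h.py <<'E'
import numpy as np,cv2,json
from cell import r
def ray(n,u,v,p=None):
    p=p or r.camera_params(n);V=np.array(p['view'])
    x=(u-p['cx'])/p['fx'];y=(v-p['cy'])/p['fy']
    if n=='wrist':
        t=np.hypot(x,y);k=np.sin(t)/t if t>1e-9 else 1;d=np.array([x*k,-y*k,-np.cos(t)])
    else: d=np.array([x,-y,-1.])
    R=V[:3,:3];return -R.T@V[:3,3],R.T@(d/np.linalg.norm(d))
def atz(n,u,v,z,p=None):
    o,d=ray(n,u,v,p);return o+d*(z-o[2])/d[2]
def tri(obs):
    A=np.zeros((3,3));b=np.zeros(3)
    for o,d in obs:
        M=np.eye(3)-np.outer(d,d);A+=M;b+=M@o
    X=np.linalg.solve(A,b);return X,[np.linalg.norm((np.eye(3)-np.outer(d,d))@(X-o)) for o,d in obs]
def grasp():
    s=r.sense();return s['position']+0.147*s['tool_rot'][:,2]
def plan(target,yaw=None):
    "grasp point delta in tool axes (cm), yaw err deg: target direction of tool y in world (mod 180)"
    s=r.sense();R=s['tool_rot'];d=R.T@(np.array(target)-grasp())*100
    print('delta tool cm',d.round(2),'grasp',grasp().round(4),'t',round(s['time_s'],2),'w',round(s['gripper_width'],3))
    if yaw is not None:
        cur=np.degrees(np.arctan2(R[1,1],R[0,1]));e=(yaw-cur+90)%180-90
        print('tool y yaw',cur.round(1),'need rz',round(-e,1),'joint6',s['joints'][5].round(3))
    print('tilt',R[:,2].round(4),'F',s['wrist_force'].round(2))
E
python3 - <<'E'
from h import *
t=cv2.imread('pics/top0.png');s=cv2.imread('pics/scene0.png')
for n,im in(('top',t),('scene',s)):
    h=cv2.cvtColor(im,cv2.COLOR_BGR2HSV)
    m=cv2.inRange(h,(35,110,60),(55,255,255))
    k,l,st,c=cv2.connectedComponentsWithStats(m)
    for i in range(1,k):
        if st[i,4]>30: print(n,c[i].round(1),st[i,4],atz(n,*c[i],.036).round(4))
C1=lambda u,v:ray('top',230+u/3.4-.35,140+v/3.4-.35)
C2=lambda u,v:ray('scene',140+u/2.5-.3,160+v/2.5-.3)
for nm,a,b in(('blue',(332,159),(424,149)),('terr',(224,196),(508,110)),('white',(311,271),(416,87)),('knobtop',(90,173),(627,100)),
  ('lvlmid',(312,73),(469,232)),('deckTL',(82,18),(710,240)),('deckTR',(449,82),(327,282)),('disc',(96,181),(623,130))):
    X,e=tri([C1(*a),C2(*b)]);print(nm,X.round(4),np.round(e,4))
E
```

```text
top [427.2 192. ] 111 [ 0.5484 -0.3388  0.036 ]
top [430.8 213.5] 115 [ 0.4838 -0.3458  0.036 ]
top [434.5 235.5] 117 [ 0.4191 -0.3526  0.036 ]
scene [166.2 226.2] 202 [ 0.4164 -0.3536  0.036 ]
scene [168.8 243.3] 244 [ 0.4793 -0.3473  0.036 ]
scene [315.3 252.4] 64 [ 0.6041 -0.0427  0.036 ]
scene [172.1 263.2] 275 [ 0.5446 -0.3402  0.036 ]
blue [ 0.556  -0.0416  0.091 ] [0.0002 0.0002]
terr [0.5257 0.0475 0.091 ] [0.0001 0.0001]
white [ 0.463  -0.0229  0.0886] [0.0002 0.0002]
knobtop [0.546  0.1574 0.0923] [0.0001 0.0001]
lvlmid [ 0.6377 -0.0269  0.0633] [0.0002 0.0002]
deckTL [0.6927 0.1704 0.0477] [0.0014 0.0014]
deckTR [ 0.6352 -0.1474  0.0396] [0.0001 0.0001]
disc [0.5467 0.157  0.0571] [0.0001 0.0001]
```

```bash
python3 -c "
from h import *
plan([.418,-.353,.14],96)
for n in ('jar','shaker'):pass
print('jar',atz('top',193,153,.12),'shaker',atz('top',392,142,.08))"
```

```text
delta tool cm [29.46 -6.37 11.74] grasp [ 0.1555 -0.5013  0.2573] t 0.15 w 0.998
tool y yaw -72.8 need rz 11.2 joint6 -0.223
tilt [-1.e-04  9.e-04 -1.e+00] F [0.61 0.21 0.19]
jar [0.64788202 0.32883435 0.12      ] shaker [ 0.68849962 -0.23259261  0.08      ]
```

```bash
python3 -m pendant '[{"x":3.68,"y":-0.8,"z":0.5},{"x":3.68,"y":-0.8,"z":0.5},{"x":3.68,"y":-0.8,"z":1},{"x":3.68,"y":-0.8,"z":1},{"x":3.68,"y":-0.8,"z":1},{"x":3.68,"y":-0.8,"z":1},{"x":3.68,"y":-0.8,"z":1},{"x":3.68,"y":-0.8,"z":1},{"rz":5.6},{"rz":5.6}]' 15
python3 - <<'E'
from h import *
p=r.camera_params('wrist');im=r.get_image('wrist')[:,:,::-1]
cv2.imwrite('pics/w1.png',im)
h=cv2.cvtColor(im,cv2.COLOR_BGR2HSV);m=cv2.inRange(h,(35,110,50),(55,255,255))
k,l,st,c=cv2.connectedComponentsWithStats(m)
for i in range(1,k):
    if st[i,4]>100: print(c[i].round(1),st[i,4],atz('wrist',*c[i],.036,p).round(4))
plan([.418,-.353,.044],96)
E
```

```text
delta tool cm [29.46 -6.37 21.35] grasp [ 0.1555 -0.5013  0.2574] t 0.2 w 1.0
tool y yaw -72.8 need rz 11.2 joint6 -0.223
tilt [-0.e+00  8.e-04 -1.e+00] F [ 0.23  0.33 -0.81]invalid input
```

View pics/w1.png

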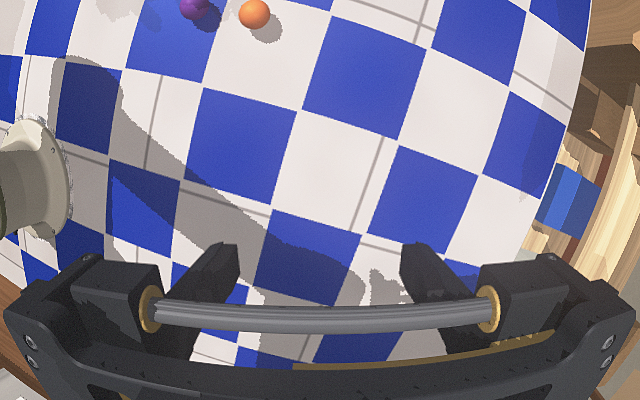

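Nothing moved: the call was refused as "invalid input". I'll give every key in each row.

```bash
python3 -m pendant '[{"x":3.6,"y":-0.8,"z":0.5,"rx":0,"ry":0,"rz":0,"hand":1}]' 15; python3 -m pendant --help | head -20
```

```text
time_s: 0.28
position: [0.1849, -0.485, 0.3999]
tool_rot: [[0.957, 0.291, -0.001], [0.291, -0.957, -0.002], [-0.002, 0.001, -1.0]]
wrist_force: [0.2, -0.2, -0.4]
gripper_width: 0.997invalid input: not JSON, or not a number
```

```bash
python3 -m pendant '[{"x":3.68,"y":-0.8,"z":0.5,"hand":1},{"x":3.68,"y":-0.8,"z":1,"hand":1},{"x":3.68,"y":-0.8,"z":1,"hand":1},{"x":3.68,"y":-0.8,"z":1,"hand":1},{"x":3.68,"y":-0.8,"z":1,"hand":1},{"x":3.68,"y":-0.8,"z":1,"hand":1},{"x":3.68,"y":-0.8,"z":1,"hand":1},{"rz":5.6,"hand":1},{"rz":5.6,"hand":1}]' 15
```

```text
invalid input
```

```bash
python3 -m pendant '[{"x":3.68,"y":-0.8,"z":0.5,"rx":0,"ry":0,"rz":0,"hand":1},{"x":3.68,"y":-0.8,"z":1,"rx":0,"ry":0,"rz":0,"hand":1},{"x":3.68,"y":-0.8,"z":1,"rx":0,"ry":0,"rz":0,"hand":1},{"x":3.68,"y":-0.8,"z":1,"rx":0,"ry":0,"rz":0,"hand":1},{"x":3.68,"y":-0.8,"z":1,"rx":0,"ry":0,"rz":0,"hand":1},{"x":3.68,"y":-0.8,"z":1,"rx":0,"ry":0,"rz":0,"hand":1},{"x":3.68,"y":-0.8,"z":1,"rx":0,"ry":0,"rz":0,"hand":1},{"x":0,"y":0,"z":0,"rx":0,"ry":0,"rz":5.6,"hand":1},{"x":0,"y":0,"z":0,"rx":0,"ry":0,"rz":5.6,"hand":1}]' 15
python3 - <<'E'
from h import *
p=r.camera_params('wrist');im=r.get_image('wrist')[:,:,::-1]
cv2.imwrite('pics/w2.png',im)
h=cv2.cvtColor(im,cv2.COLOR_BGR2HSV);m=cv2.inRange(h,(35,110,50),(55,255,255))
k,l,st,c=cv2.connectedComponentsWithStats(m)
for i in range(1,k):
    if st[i,4]>100: print(c[i].round(1),st[i,4],atz('wrist',*c[i],.036,p).round(4))
plan([.418,-.353,.044],96)
E
```

```text
time_s: 1.03
position: [0.4185, -0.3519, 0.3338]
tool_rot: [[0.995, 0.104, -0.001], [0.104, -0.995, 0.001], [-0.001, -0.002, -1.0]]
wrist_force: [0.3, 0.1, 0.2]
gripper_width: 1.003
[321.6  51.7] 1371 [ 0.5472 -0.3404  0.036 ]
[321.6 123.9] 1392 [ 0.4822 -0.3472  0.036 ]
[321.3 194.4] 1258 [ 0.4172 -0.3539  0.036 ]
delta tool cm [ 0.03  0.07 14.31] grasp [ 0.4177 -0.3524  0.1871] t 1.08 w 0.996
tool y yaw -84.4 need rz -0.4 joint6 0.559
tilt [-7.e-04  8.e-04 -1.e+00] F [ 0.1  -0.32 -1.  ]
```

View pics/w2.png

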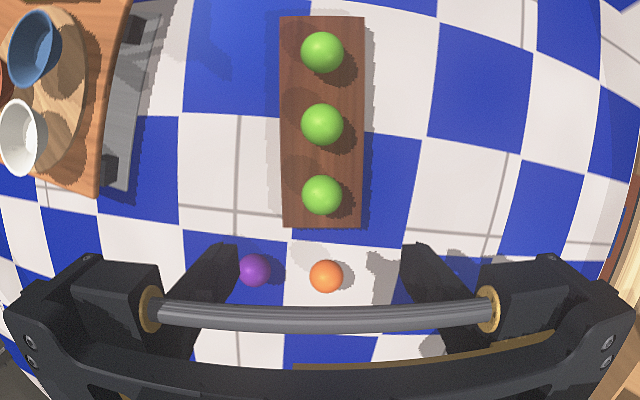

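The wrist view agrees: the limes on the board are at (322,52), (322,124) and (321,194), and the orange and purple decoys lie off it at (326,276) and (255,270). Next I descend and grip the nearest lime.

```bash
python3 -m pendant '[{"x":0,"y":0.1,"z":4,"rx":0,"ry":0,"rz":0,"hand":1},{"x":0,"y":0,"z":4,"rx":0,"ry":0,"rz":0,"hand":1},{"x":0,"y":0,"z":4,"rx":0,"ry":0,"rz":0,"hand":0.5},{"x":0,"y":0,"z":2.2,"rx":0,"ry":0,"rz":0,"hand":0.3},{"x":0,"y":0,"z":0,"rx":0,"ry":0,"rz":0,"hand":-1},{"x":0,"y":0,"z":0,"rx":0,"ry":0,"rz":0,"hand":-1},{"x":0,"y":0,"z":0,"rx":0,"ry":0,"rz":0,"hand":-1},{"x":0,"y":0,"z":0,"rx":0,"ry":0,"rz":0,"hand":-1},{"x":0,"y":0,"z":0,"rx":0,"ry":0,"rz":0,"hand":-1},{"x":0,"y":0,"z":0,"rx":0,"ry":0,"rz":0,"hand":-1}]' 12; python3 -c "
from h import *
plan([.4172,-.3539,.044],96)"
```

```text
time_s: 1.92
position: [0.4172, -0.3543, 0.1937]
tool_rot: [[0.994, 0.105, 0.001], [0.105, -0.994, -0.001], [0.001, 0.001, -1.0]]
wrist_force: [-0.2, 2.0, 3.9]
gripper_width: 0.421
delta tool cm [-0.   -0.05  0.27] grasp [ 0.4173 -0.3544  0.0467] t 1.92 w 0.421
tool y yaw -84.0 need rz 0.0 joint6 0.547
tilt [ 8.e-04 -7.e-04 -1.e+00] F [-0.22  2.01  3.9 ]
```

```bash
python3 -m pendant '[{"x":0,"y":0,"z":-2,"rx":0,"ry":0,"rz":0,"hand":-1},{"x":0,"y":0,"z":-3.5,"rx":0,"ry":0,"rz":0,"hand":-1},{"x":0,"y":0,"z":-4,"rx":0,"ry":0,"rz":0,"hand":-1},{"x":0,"y":0,"z":-3,"rx":0,"ry":0,"rz":0,"hand":-1},{"x":0,"y":0,"z":0,"rx":0,"ry":0,"rz":0,"hand":-1}]'; python3 -c "
from h import *
plan([.463,-.0229,.14])
p=r.camera_params('wrist')
cv2.imwrite('pics/w3.png',r.get_image('wrist')[:,:,::-1])"
```

```text
time_s: 2.33
position: [0.4176, -0.3548, 0.3243]
tool_rot: [[0.994, 0.105, 0.007], [0.106, -0.994, -0.009], [0.006, 0.01, -1.0]]
wrist_force: [-0.1, 0.1, 0.8]
gripper_width: 0.421
delta tool cm [  7.91 -32.7    3.47] grasp [ 0.4186 -0.3561  0.1773] t 2.33 w 0.421
tilt [ 0.0068 -0.0088 -0.9999] F [-0.12  0.06  0.76]
```

View pics/w3.png

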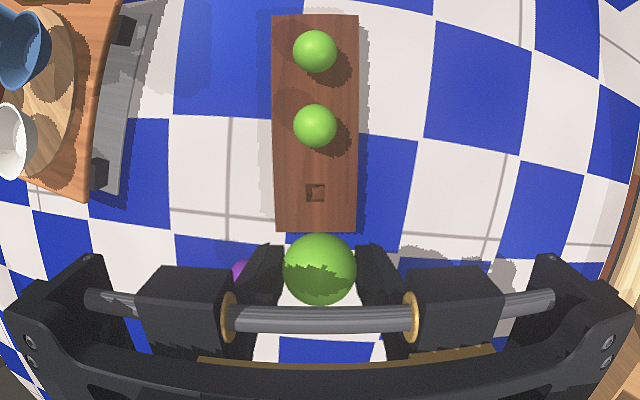

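The lime is held between the fingers at (320,268). Next I move over the white bowl.

```bash
python3 -m pendant '[{"x":0.88,"y":-3.63,"z":0,"rx":0,"ry":0,"rz":0,"hand":-1},{"x":0.88,"y":-3.63,"z":0,"rx":0,"ry":0,"rz":0,"hand":-1},{"x":0.88,"y":-3.63,"z":0,"rx":0,"ry":0,"rz":0,"hand":-1},{"x":0.88,"y":-3.63,"z":0,"rx":0,"ry":0,"rz":0,"hand":-1},{"x":0.88,"y":-3.63,"z":0,"rx":0,"ry":0,"rz":0,"hand":-1},{"x":0.88,"y":-3.63,"z":0,"rx":0,"ry":0,"rz":0,"hand":-1},{"x":0.88,"y":-3.63,"z":0,"rx":0,"ry":0,"rz":0,"hand":-1},{"x":0.88,"y":-3.63,"z":0,"rx":0,"ry":0,"rz":0,"hand":-1},{"x":0.88,"y":-3.63,"z":0,"rx":0,"ry":0,"rz":0,"hand":-1},{"x":0,"y":0,"z":0,"rx":0,"ry":0,"rz":0,"hand":-1}]'; python3 -c "
from h import *
plan([.463,-.0229,.117])
p=r.camera_params('wrist')
cv2.imwrite('pics/w4.png',r.get_image('wrist')[:,:,::-1])"
```

```text
time_s: 3.22
position: [0.4611, -0.0162, 0.3167]
tool_rot: [[0.994, 0.11, -0.002], [0.11, -0.994, 0.002], [-0.002, -0.002, -1.0]]
wrist_force: [-0.2, 1.2, -0.4]
gripper_width: 0.416
delta tool cm [0.15 0.73 5.27] grasp [ 0.4608 -0.0159  0.1697] t 3.22 w 0.416
tilt [-0.0021  0.0019 -1.    ] F [-0.22  1.22 -0.42]
```

View pics/w4.png

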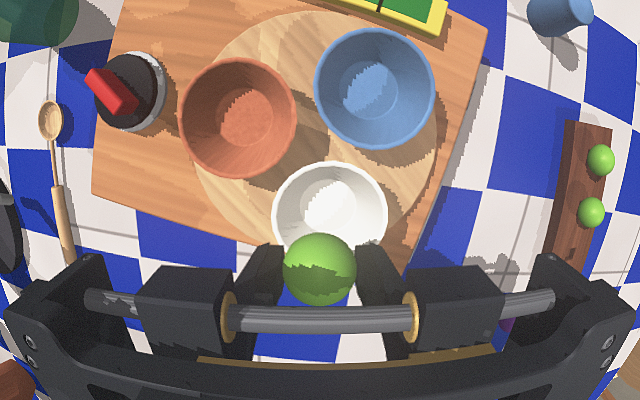

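```bash
python3 -c "
from h import *
p=r.camera_params('wrist')
for n,u,v,z in(('terr',237.5,118,.09),('blue',374,88.5,.09),('white',329.5,215,.09),('barA',92,76,.095),('barB',129,106,.095)):print(n,atz('wrist',u,v,z,p).round(4))
"
```

```text
terr [0.5274 0.0442 0.09  ]
blue [ 0.5565 -0.0444  0.09  ]
white [ 0.4656 -0.0255  0.09  ]
barA [0.5584 0.1691 0.095 ]
barB [0.5339 0.1292 0.095 ]
```

```bash
python3 -m pendant '[{"x":0.3,"y":0.9,"z":1,"rx":0,"ry":0,"rz":0,"hand":-1},{"x":0,"y":0,"z":2,"rx":0,"ry":0,"rz":0,"hand":-1},{"x":0,"y":0,"z":2,"rx":0,"ry":0,"rz":0,"hand":-1},{"x":0,"y":0,"z":0,"rx":0,"ry":0,"rz":0,"hand":-1},{"x":0,"y":0,"z":0,"rx":0,"ry":0,"rz":0,"hand":-1}]'; python3 -c "
from h import *
plan([.4645,-.0245,.117])
cv2.imwrite('pics/w5.png',r.get_image('scene')[150:300,220:470,::-1].repeat(3,0).repeat(3,1))"
```

```text
time_s: 3.68
position: [0.4653, -0.0312, 0.2667]
tool_rot: [[0.995, 0.103, -0.003], [0.103, -0.995, 0.001], [-0.003, -0.001, -1.0]]
wrist_force: [-0.4, 0.5, -0.4]
gripper_width: 0.419
delta tool cm [ 0.02 -0.66  0.27] grasp [ 0.4649 -0.0311  0.1197] t 3.68 w 0.419
tilt [-2.7e-03  7.0e-04 -1.0e+00] F [-0.43  0.52 -0.42]
```

View pics/w5.png

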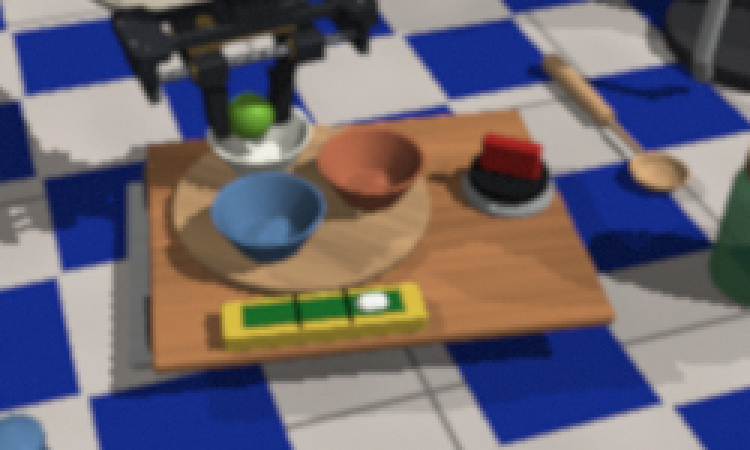

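The lime hangs over the white bowl but is about 7 mm too far from it in y. I'll correct that, settle and release.

```bash
python3 -m pendant '[{"x":0,"y":-0.6,"z":0.2,"rx":0,"ry":0,"rz":0,"hand":-1},{"x":0,"y":0,"z":0,"rx":0,"ry":0,"rz":0,"hand":-1},{"x":0,"y":0,"z":0,"rx":0,"ry":0,"rz":0,"hand":-1}]'; python3 -c "
from h import *
plan([.4645,-.0245,.117])"
```

```text
time_s: 3.98
position: [0.4649, -0.0236, 0.2663]
tool_rot: [[0.994, 0.105, 0.001], [0.105, -0.994, -0.0], [0.001, 0.0, -1.0]]
wrist_force: [0.2, -0.1, 0.2]
gripper_width: 0.422
delta tool cm [-0.06  0.08  0.23] grasp [ 0.465  -0.0237  0.1193] t 3.98 w 0.422
tilt [ 1.e-03 -3.e-04 -1.e+00] F [ 0.2  -0.14  0.16]
```

```bash
python3 -m pendant '[{"x":0,"y":0,"z":0,"rx":0,"ry":0,"rz":0,"hand":0.2},{"x":0,"y":0,"z":0,"rx":0,"ry":0,"rz":0,"hand":0.2},{"x":0,"y":0,"z":0,"rx":0,"ry":0,"rz":0,"hand":0.2},{"x":0,"y":0,"z":0,"rx":0,"ry":0,"rz":0,"hand":0.2},{"x":0,"y":0,"z":0,"rx":0,"ry":0,"rz":0,"hand":0.2},{"x":0,"y":0,"z":-4,"rx":0,"ry":0,"rz":0,"hand":0.3},{"x":0,"y":0,"z":-2,"rx":0,"ry":0,"rz":0,"hand":1},{"x":0,"y":0,"z":0,"rx":0,"ry":0,"rz":0,"hand":1}]'; python3 -c "
from h import *
plan([.4822,-.3472,.17],96)
cv2.imwrite('pics/w6.png',r.get_image('wrist')[:,:,::-1])"
```

```text
time_s: 4.65
position: [0.4655, -0.0239, 0.3295]
tool_rot: [[0.994, 0.105, 0.007], [0.105, -0.994, -0.002], [0.007, 0.003, -1.0]]
wrist_force: [1.1, -0.8, 0.7]
gripper_width: 0.776
delta tool cm [-1.84 32.28  1.33] grasp [ 0.4665 -0.0242  0.1825] t 4.65 w 0.776
tool y yaw -84.0 need rz 0.0 joint6 1.162
tilt [ 0.0068 -0.0022 -1.    ] F [ 1.09 -0.8   0.7 ]
```

View pics/w6.png

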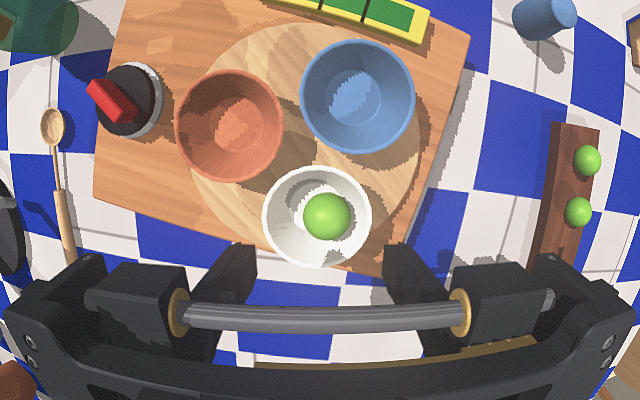

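The lime lies in the white bowl at (327,216). Next is the middle lime.

```bash
python3 -m pendant '[{"x":-0.2,"y":3.59,"z":0,"rx":0,"ry":0,"rz":0,"hand":1},{"x":-0.2,"y":3.59,"z":0,"rx":0,"ry":0,"rz":0,"hand":1},{"x":-0.2,"y":3.59,"z":0,"rx":0,"ry":0,"rz":0,"hand":1},{"x":-0.2,"y":3.59,"z":0,"rx":0,"ry":0,"rz":0,"hand":1},{"x":-0.2,"y":3.59,"z":0,"rx":0,"ry":0,"rz":0,"hand":1},{"x":-0.2,"y":3.59,"z":0,"rx":0,"ry":0,"rz":0,"hand":1},{"x":-0.2,"y":3.59,"z":0,"rx":0,"ry":0,"rz":0,"hand":1},{"x":-0.2,"y":3.59,"z":0.5,"rx":0,"ry":0,"rz":0,"hand":1},{"x":-0.2,"y":3.59,"z":0.5,"rx":0,"ry":0,"rz":0,"hand":1},{"x":0,"y":0,"z":0,"rx":0,"ry":0,"rz":0,"hand":1}]'; python3 -m pendant '[{"x":0,"y":0,"z":0,"rx":0,"ry":0,"rz":0,"hand":1},{"x":0,"y":0,"z":0,"rx":0,"ry":0,"rz":0,"hand":1},{"x":0,"y":0,"z":0,"rx":0,"ry":0,"rz":0,"hand":1}]';python3 -c "
from h import *
plan([.4822,-.3472,.045],96)"
```

```text
time_s: 5.53
position: [0.4798, -0.3519, 0.3128]
tool_rot: [[0.995, 0.101, -0.002], [0.101, -0.995, 0.001], [-0.002, -0.001, -1.0]]
wrist_force: [0.0, -1.3, 0.1]
gripper_width: 1.0
time_s: 5.78
position: [0.481, -0.3458, 0.3154]
tool_rot: [[0.994, 0.106, -0.0], [0.106, -0.994, 0.001], [-0.0, -0.001, -1.0]]
wrist_force: [0.8, 1.1, -0.2]
gripper_width: 1.007
delta tool cm [ 0.11  0.17 12.34] grasp [ 0.481  -0.3457  0.1684] t 5.78 w 1.007
tool y yaw -83.9 need rz 0.1 joint6 0.643
tilt [-5.e-04  7.e-04 -1.e+00] F [ 0.75  1.13 -0.21]
```

```bash
python3 -m pendant '[{"x":0.1,"y":0.15,"z":4,"rx":0,"ry":0,"rz":0,"hand":1},{"x":0,"y":0,"z":4,"rx":0,"ry":0,"rz":0,"hand":0.5},{"x":0,"y":0,"z":3,"rx":0,"ry":0,"rz":0,"hand":0.4},{"x":0,"y":0,"z":1.3,"rx":0,"ry":0,"rz":0,"hand":0.3},{"x":0,"y":0,"z":0,"rx":0,"ry":0,"rz":0,"hand":0.1},{"x":0,"y":0,"z":0,"rx":0,"ry":0,"rz":0,"hand":-1},{"x":0,"y":0,"z":0,"rx":0,"ry":0,"rz":0,"hand":-1},{"x":0,"y":0,"z":0,"rx":0,"ry":0,"rz":0,"hand":-1},{"x":0,"y":0,"z":0,"rx":0,"ry":0,"rz":0,"hand":-1},{"x":0,"y":0,"z":0,"rx":0,"ry":0,"rz":0,"hand":-1}]' 12; python3 -m pendant '[{"x":0,"y":0,"z":-2,"rx":0,"ry":0,"rz":0,"hand":-1},{"x":0,"y":0,"z":-3.5,"rx":0,"ry":0,"rz":0,"hand":-1},{"x":0,"y":0,"z":-4,"rx":0,"ry":0,"rz":0,"hand":-1},{"x":0,"y":0,"z":-3.5,"rx":0,"ry":0,"rz":0,"hand":-1},{"x":0,"y":0,"z":0,"rx":0,"ry":0,"rz":0,"hand":-1}]'; python3 -c "
from h import *
plan([.527,.0455,.16])
cv2.imwrite('pics/w7.png',r.get_image('wrist')[:,:,::-1])"
```

```text
time_s: 6.62
position: [0.4823, -0.3479, 0.1941]
tool_rot: [[0.994, 0.105, 0.001], [0.105, -0.994, 0.0], [0.001, -0.0, -1.0]]
wrist_force: [-0.6, 4.9, 6.7]
gripper_width: 0.418
time_s: 7.03
position: [0.4826, -0.3487, 0.3309]
tool_rot: [[0.994, 0.105, 0.009], [0.105, -0.994, -0.01], [0.008, 0.011, -1.0]]
wrist_force: [-0.1, -0.2, 0.5]
gripper_width: 0.422
delta tool cm [  8.43 -38.91   2.05] grasp [ 0.4839 -0.3501  0.1839] t 7.03 w 0.422
tilt [ 0.0091 -0.0097 -0.9999] F [-0.09 -0.2   0.53]
```

View pics/w7.png

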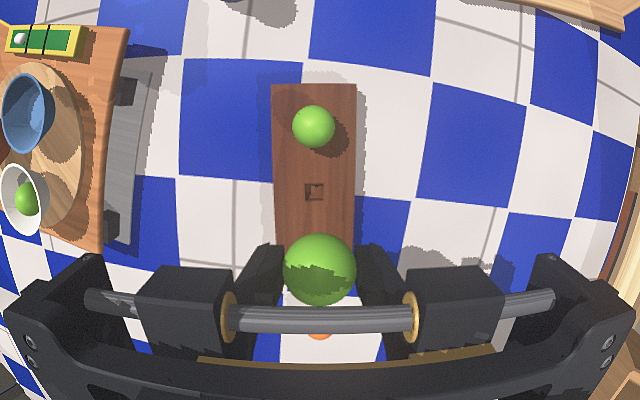

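The second lime is held at (320,268). Next I move over the terracotta bowl.

```bash
python3 -m pendant '[{"x":0.84,"y":-3.87,"z":0,"rx":0,"ry":0,"rz":0,"hand":-1},{"x":0.84,"y":-3.87,"z":0,"rx":0,"ry":0,"rz":0,"hand":-1},{"x":0.84,"y":-3.87,"z":0,"rx":0,"ry":0,"rz":0,"hand":-1},{"x":0.84,"y":-3.87,"z":0,"rx":0,"ry":0,"rz":0,"hand":-1},{"x":0.84,"y":-3.87,"z":0,"rx":0,"ry":0,"rz":0,"hand":-1},{"x":0.84,"y":-3.87,"z":0,"rx":0,"ry":0,"rz":0,"hand":-1},{"x":0.84,"y":-3.87,"z":0,"rx":0,"ry":0,"rz":0,"hand":-1},{"x":0.84,"y":-3.87,"z":0,"rx":0,"ry":0,"rz":0,"hand":-1},{"x":0.84,"y":-3.87,"z":0,"rx":0,"ry":0,"rz":0,"hand":-1},{"x":0.84,"y":-3.87,"z":0,"rx":0,"ry":0,"rz":0,"hand":-1}]';python3 -m pendant '[{"x":0,"y":0,"z":1,"rx":0,"ry":0,"rz":0,"hand":-1},{"x":0,"y":0,"z":1,"rx":0,"ry":0,"rz":0,"hand":-1},{"x":0,"y":0,"z":0,"rx":0,"ry":0,"rz":0,"hand":-1},{"x":0,"y":0,"z":0,"rx":0,"ry":0,"rz":0,"hand":-1}]'; python3 -c "
from h import *
plan([.527,.0455,.119])
cv2.imwrite('pics/w8.png',r.get_image('wrist')[:,:,::-1])"
```

```text
time_s: 7.92
position: [0.5244, 0.0473, 0.3219]
tool_rot: [[0.994, 0.105, -0.001], [0.105, -0.994, 0.0], [-0.001, -0.0, -1.0]]
wrist_force: [0.5, -0.9, 0.1]
gripper_width: 0.423
time_s: 8.25
position: [0.5247, 0.0443, 0.3017]
tool_rot: [[0.995, 0.104, -0.002], [0.104, -0.995, 0.0], [-0.002, -0.0, -1.0]]
wrist_force: [0.1, -0.4, -0.6]
gripper_width: 0.422
delta tool cm [ 0.28 -0.09  3.57] grasp [0.5244 0.0443 0.1547] t 8.25 w 0.422
tilt [-2.2e-03  1.0e-04 -1.0e+00] F [ 0.11 -0.44 -0.56]
```

View pics/w8.png

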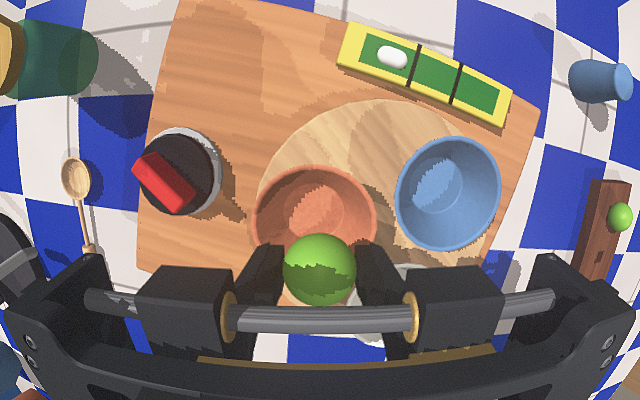

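```bash
python3 -m pendant '[{"x":0.3,"y":0,"z":1.8,"rx":0,"ry":0,"rz":0,"hand":-1},{"x":0,"y":0,"z":1.6,"rx":0,"ry":0,"rz":0,"hand":-1},{"x":0,"y":0,"z":0,"rx":0,"ry":0,"rz":0,"hand":-1},{"x":0,"y":0,"z":0,"rx":0,"ry":0,"rz":0,"hand":-1}]'; python3 -c "
from h import *
plan([.527,.0455,.119])
cv2.imwrite('pics/w9.png',r.get_image('wrist')[:,:,::-1])"
```

```text
time_s: 8.63
position: [0.5279, 0.0448, 0.2688]
tool_rot: [[0.995, 0.104, -0.001], [0.104, -0.995, 0.0], [-0.001, -0.0, -1.0]]
wrist_force: [0.6, 0.7, 0.6]
gripper_width: 0.421
delta tool cm [-0.07 -0.08  0.28] grasp [0.5278 0.0448 0.1218] t 8.63 w 0.421
tilt [-8.e-04  1.e-04 -1.e+00] F [0.61 0.75 0.62]
```

View pics/w9.png

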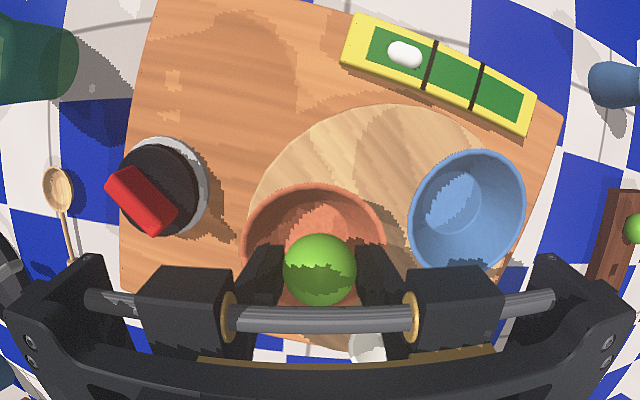

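```bash
python3 -m pendant '[{"x":0,"y":0,"z":0,"rx":0,"ry":0,"rz":0,"hand":0.2},{"x":0,"y":0,"z":0,"rx":0,"ry":0,"rz":0,"hand":0.2},{"x":0,"y":0,"z":0,"rx":0,"ry":0,"rz":0,"hand":0.2},{"x":0,"y":0,"z":0,"rx":0,"ry":0,"rz":0,"hand":0.2},{"x":0,"y":0,"z":0,"rx":0,"ry":0,"rz":0,"hand":0.2},{"x":0,"y":0,"z":-4,"rx":0,"ry":0,"rz":0,"hand":0.3},{"x":0,"y":0,"z":-2,"rx":0,"ry":0,"rz":0,"hand":1},{"x":0,"y":0,"z":0,"rx":0,"ry":0,"rz":0,"hand":1}]'; python3 -c "
from h import *
plan([.5472,-.3404,.17],96)
cv2.imwrite('pics/w10.png',r.get_image('wrist')[:,:,::-1])"
```

```text
time_s: 9.35
position: [0.5285, 0.0457, 0.333]
tool_rot: [[0.994, 0.105, 0.008], [0.105, -0.994, -0.001], [0.007, 0.002, -1.0]]
wrist_force: [0.8, -0.2, 0.2]
gripper_width: 0.779
delta tool cm [-2.32 38.56  1.65] grasp [0.5296 0.0455 0.186 ] t 9.35 w 0.779
tool y yaw -84.0 need rz 0.0 joint6 1.33
tilt [ 0.0075 -0.001  -1.    ] F [ 0.78 -0.15  0.21]
```

View pics/w10.png

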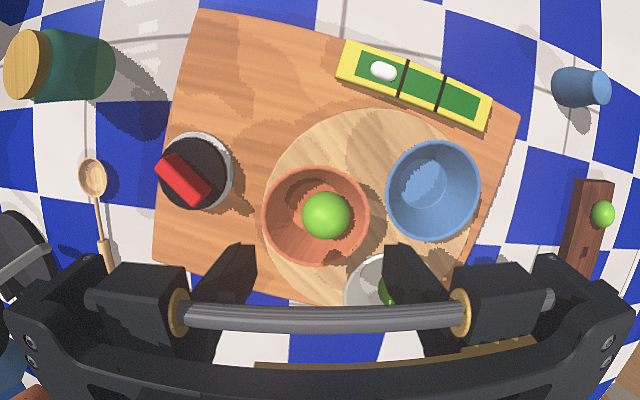

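The second lime lies in the terracotta bowl at (326,215). Next is the third lime.

```bash
python3 -m pendant '[{"x":-0.22,"y":3.86,"z":0,"rx":0,"ry":0,"rz":0,"hand":1},{"x":-0.22,"y":3.86,"z":0,"rx":0,"ry":0,"rz":0,"hand":1},{"x":-0.22,"y":3.86,"z":0,"rx":0,"ry":0,"rz":0,"hand":1},{"x":-0.22,"y":3.86,"z":0,"rx":0,"ry":0,"rz":0,"hand":1},{"x":-0.22,"y":3.86,"z":0,"rx":0,"ry":0,"rz":0,"hand":1},{"x":-0.22,"y":3.86,"z":0,"rx":0,"ry":0,"rz":0,"hand":1},{"x":-0.22,"y":3.86,"z":0,"rx":0,"ry":0,"rz":0,"hand":1},{"x":-0.22,"y":3.86,"z":0.5,"rx":0,"ry":0,"rz":0,"hand":1},{"x":-0.22,"y":3.86,"z":0.5,"rx":0,"ry":0,"rz":0,"hand":1},{"x":-0.22,"y":3.86,"z":0,"rx":0,"ry":0,"rz":0,"hand":1}]'; python3 -m pendant '[{"x":0,"y":0,"z":0,"rx":0,"ry":0,"rz":0,"hand":1},{"x":0,"y":0,"z":0,"rx":0,"ry":0,"rz":0,"hand":1},{"x":0,"y":0,"z":0,"rx":0,"ry":0,"rz":0,"hand":1},{"x":0,"y":0,"z":0,"rx":0,"ry":0,"rz":0,"hand":1}]';python3 -c "
from h import *
plan([.5472,-.3404,.045],96)"
```

```text
time_s: 10.23
position: [0.5461, -0.3423, 0.3162]
tool_rot: [[0.994, 0.105, -0.003], [0.105, -0.994, 0.003], [-0.002, -0.003, -1.0]]
wrist_force: [-0.1, 0.0, 0.9]
gripper_width: 0.999
time_s: 10.57
position: [0.5468, -0.3393, 0.3183]
tool_rot: [[0.994, 0.106, -0.001], [0.106, -0.994, 0.001], [-0.001, -0.001, -1.0]]
wrist_force: [-1.0, 1.1, -0.0]
gripper_width: 1.0
delta tool cm [ 0.05  0.14 12.63] grasp [ 0.5467 -0.3392  0.1713] t 10.57 w 1.0
tool y yaw -83.9 need rz 0.1 joint6 0.727
tilt [-7.e-04  9.e-04 -1.e+00] F [-0.98  1.06 -0.02]
```

```bash
python3 -m pendant '[{"x":0,"y":0.12,"z":4,"rx":0,"ry":0,"rz":0,"hand":1},{"x":0,"y":0,"z":4,"rx":0,"ry":0,"rz":0,"hand":0.5},{"x":0,"y":0,"z":3,"rx":0,"ry":0,"rz":0,"hand":0.4},{"x":0,"y":0,"z":1.6,"rx":0,"ry":0,"rz":0,"hand":0.3},{"x":0,"y":0,"z":0,"rx":0,"ry":0,"rz":0,"hand":0.1},{"x":0,"y":0,"z":0,"rx":0,"ry":0,"rz":0,"hand":-1},{"x":0,"y":0,"z":0,"rx":0,"ry":0,"rz":0,"hand":-1},{"x":0,"y":0,"z":0,"rx":0,"ry":0,"rz":0,"hand":-1},{"x":0,"y":0,"z":0,"rx":0,"ry":0,"rz":0,"hand":-1},{"x":0,"y":0,"z":0,"rx":0,"ry":0,"rz":0,"hand":-1}]' 12; python3 -m pendant '[{"x":0,"y":0,"z":-2,"rx":0,"ry":0,"rz":0,"hand":-1},{"x":0,"y":0,"z":-3.5,"rx":0,"ry":0,"rz":0,"hand":-1},{"x":0,"y":0,"z":-4,"rx":0,"ry":0,"rz":0,"hand":-1},{"x":0,"y":0,"z":-3.5,"rx":0,"ry":0,"rz":0,"hand":-1},{"x":0,"y":0,"z":0,"rx":0,"ry":0,"rz":0,"hand":-1}]'; python3 -c "
from h import *
plan([.556,-.043,.16])"
```

```text
time_s: 11.4
position: [0.5471, -0.3411, 0.1944]
tool_rot: [[0.994, 0.105, 0.001], [0.105, -0.994, 0.0], [0.001, -0.0, -1.0]]
wrist_force: [-0.7, 6.4, 6.9]
gripper_width: 0.421
time_s: 11.82
position: [0.5472, -0.3419, 0.3317]
tool_rot: [[0.994, 0.105, 0.01], [0.105, -0.994, -0.009], [0.009, 0.01, -1.0]]
wrist_force: [0.5, -1.0, 1.1]
gripper_width: 0.421
delta tool cm [  3.87 -29.81   2.19] grasp [ 0.5487 -0.3433  0.1847] t 11.82 w 0.421
tilt [ 0.0103 -0.0094 -0.9999] F [ 0.47 -0.97  1.12]
```

```bash
python3 -m pendant '[{"x":0.45,"y":-3.29,"z":0,"rx":0,"ry":0,"rz":0,"hand":-1},{"x":0.45,"y":-3.29,"z":0,"rx":0,"ry":0,"rz":0,"hand":-1},{"x":0.45,"y":-3.29,"z":0,"rx":0,"ry":0,"rz":0,"hand":-1},{"x":0.45,"y":-3.29,"z":0,"rx":0,"ry":0,"rz":0,"hand":-1},{"x":0.45,"y":-3.29,"z":0,"rx":0,"ry":0,"rz":0,"hand":-1},{"x":0.45,"y":-3.29,"z":0,"rx":0,"ry":0,"rz":0,"hand":-1},{"x":0.45,"y":-3.29,"z":0,"rx":0,"ry":0,"rz":0,"hand":-1},{"x":0.45,"y":-3.29,"z":0,"rx":0,"ry":0,"rz":0,"hand":-1},{"x":0.45,"y":-3.29,"z":0,"rx":0,"ry":0,"rz":0,"hand":-1}]';python3 -m pendant '[{"x":0,"y":0,"z":1,"rx":0,"ry":0,"rz":0,"hand":-1},{"x":0,"y":0,"z":1,"rx":0,"ry":0,"rz":0,"hand":-1},{"x":0,"y":0,"z":0,"rx":0,"ry":0,"rz":0,"hand":-1},{"x":0,"y":0,"z":0,"rx":0,"ry":0,"rz":0,"hand":-1}]'; python3 -c "
from h import *
plan([.556,-.043,.119])
cv2.imwrite('pics/w11.png',r.get_image('wrist')[:,:,::-1])"
```

```text
time_s: 12.57
position: [0.5555, -0.0413, 0.3232]
tool_rot: [[0.994, 0.105, 0.001], [0.105, -0.994, -0.0], [0.001, 0.0, -1.0]]
wrist_force: [0.7, 0.2, -1.1]
gripper_width: 0.423
time_s: 12.9
position: [0.5558, -0.0441, 0.3021]
tool_rot: [[0.995, 0.104, -0.001], [0.104, -0.995, 0.0], [-0.001, -0.0, -1.0]]
wrist_force: [0.2, 0.8, 0.1]
gripper_width: 0.422
delta tool cm [ 0.06 -0.1   3.61] grasp [ 0.5556 -0.0441  0.1551] t 12.9 w 0.422
tilt [-1.3e-03  2.0e-04 -1.0e+00] F [0.19 0.75 0.09]
```

View pics/w11.png

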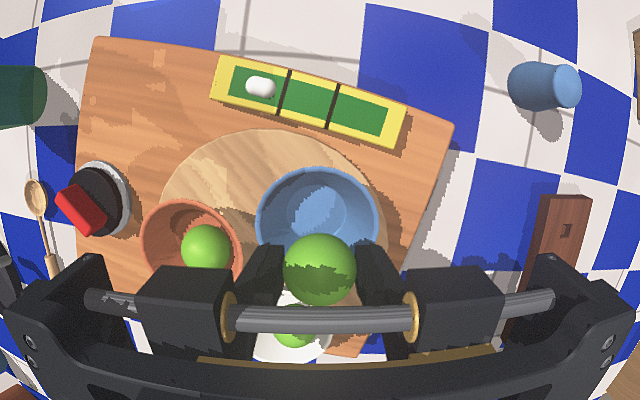

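The lime is centred on the blue bowl, whose rim centre is at about u = 318. I'll lower and release.

```bash
python3 -m pendant '[{"x":0,"y":-0.1,"z":1.8,"rx":0,"ry":0,"rz":0,"hand":-1},{"x":0,"y":0,"z":1.6,"rx":0,"ry":0,"rz":0,"hand":-1},{"x":0,"y":0,"z":0,"rx":0,"ry":0,"rz":0,"hand":-1},{"x":0,"y":0,"z":0,"rx":0,"ry":0,"rz":0,"hand":-1},{"x":0,"y":0,"z":0,"rx":0,"ry":0,"rz":0,"hand":0.2},{"x":0,"y":0,"z":0,"rx":0,"ry":0,"rz":0,"hand":0.2},{"x":0,"y":0,"z":0,"rx":0,"ry":0,"rz":0,"hand":0.2},{"x":0,"y":0,"z":0,"rx":0,"ry":0,"rz":0,"hand":0.2},{"x":0,"y":0,"z":0,"rx":0,"ry":0,"rz":0,"hand":0.2}]';python3 -m pendant '[{"x":0,"y":0,"z":-4,"rx":0,"ry":0,"rz":0,"hand":0.3},{"x":0,"y":0,"z":-2.5,"rx":0,"ry":0,"rz":0,"hand":0.3},{"x":0,"y":0,"z":0,"rx":0,"ry":0,"rz":0,"hand":0.3},{"x":0,"y":0,"z":0,"rx":0,"ry":0,"rz":0,"hand":0.3},{"x":0,"y":0,"z":0,"rx":0,"ry":0,"rz":0,"hand":0.3}]'; python3 -c "
from h import *
p=r.camera_params('wrist')
cv2.imwrite('pics/w12.png',r.get_image('wrist')[:,:,::-1])
plan([.546,.153,.14],-35)"
```

```text
time_s: 13.7
position: [0.5558, -0.042, 0.2691]
tool_rot: [[0.994, 0.105, 0.001], [0.105, -0.994, -0.0], [0.001, 0.0, -1.0]]
wrist_force: [-0.1, 0.1, -0.1]
gripper_width: 0.602
time_s: 14.12
position: [0.5555, -0.0419, 0.3329]
tool_rot: [[0.994, 0.105, -0.001], [0.105, -0.994, 0.0], [-0.001, -0.001, -1.0]]
wrist_force: [-0.0, -0.1, -0.8]
gripper_width: 0.651
delta tool cm [  1.14 -19.47   4.57] grasp [ 0.5552 -0.0419  0.1856] t 14.17 w 0.651
tool y yaw -84.0 need rz -49.0 joint6 1.18
tilt [-2.e-03  6.e-04 -1.e+00] F [-0.02 -0.54 -0.96]
```

View pics/w12.png

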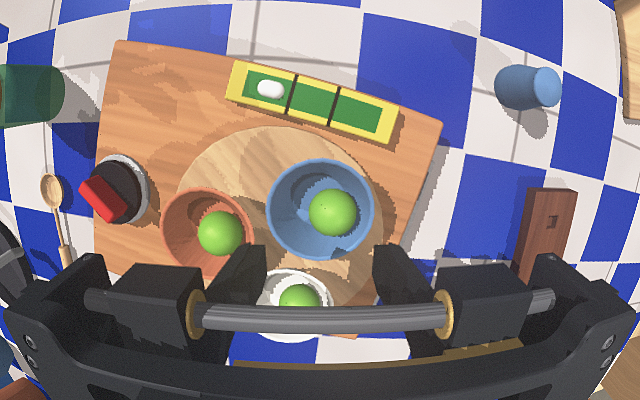

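All three limes are in bowls: blue (333,213), terracotta (220,232) and white (300,298). Next is the knob: the red bar at (101,198) on the black disc. The red object on the far chopping board is not part of this and stays untouched. I translate above the knob, then rotate.

```bash
python3 -m pendant '[{"x":0.2,"y":-3.9,"z":0,"rx":0,"ry":0,"rz":0,"hand":0},{"x":0.2,"y":-3.9,"z":0,"rx":0,"ry":0,"rz":0,"hand":0},{"x":0.2,"y":-3.9,"z":0,"rx":0,"ry":0,"rz":0,"hand":0},{"x":0.2,"y":-3.9,"z":0,"rx":0,"ry":0,"rz":0,"hand":0},{"x":0.2,"y":-3.8,"z":0,"rx":0,"ry":0,"rz":0,"hand":0}]'; python3 -m pendant '[{"x":0,"y":0,"z":0,"rx":0,"ry":0,"rz":-6.5,"hand":0},{"x":0,"y":0,"z":0,"rx":0,"ry":0,"rz":-6.5,"hand":0},{"x":0,"y":0,"z":0,"rx":0,"ry":0,"rz":-6.5,"hand":0},{"x":0,"y":0,"z":0,"rx":0,"ry":0,"rz":-6.5,"hand":0},{"x":0,"y":0,"z":0,"rx":0,"ry":0,"rz":-6.5,"hand":0},{"x":0,"y":0,"z":0,"rx":0,"ry":0,"rz":-6.5,"hand":0},{"x":0,"y":0,"z":0,"rx":0,"ry":0,"rz":-6.5,"hand":0},{"x":0,"y":0,"z":0,"rx":0,"ry":0,"rz":-6.5,"hand":0},{"x":0,"y":0,"z":0,"rx":0,"ry":0,"rz":0,"hand":0}]';python3 -c "
from h import *
import pickle
p=r.camera_params('wrist');pickle.dump(p,open('p.pkl','wb'))
cv2.imwrite('pics/w13.png',r.get_image('wrist')[:,:,::-1])
plan([.546,.151,.08],-32)"
```

```text
time_s: 14.58
position: [0.5447, 0.1538, 0.3325]
tool_rot: [[0.994, 0.105, -0.002], [0.105, -0.994, -0.0], [-0.002, -0.0, -1.0]]
wrist_force: [1.0, -0.3, 0.4]
gripper_width: 0.5
time_s: 15.33
position: [0.5452, 0.152, 0.3324]
tool_rot: [[0.526, 0.85, -0.002], [0.85, -0.526, -0.0], [-0.001, -0.002, -1.0]]
wrist_force: [0.8, -0.1, 0.4]
gripper_width: 0.497
delta tool cm [-1.000e-02  1.600e-01  1.056e+01] grasp [0.5449 0.1519 0.1856] t 15.38 w 0.497
tool y yaw -32.1 need rz -0.1 joint6 0.625
tilt [-2.e-03 -1.e-04 -1.e+00] F [ 0.63  0.33 -1.18]
```

View pics/w13.png

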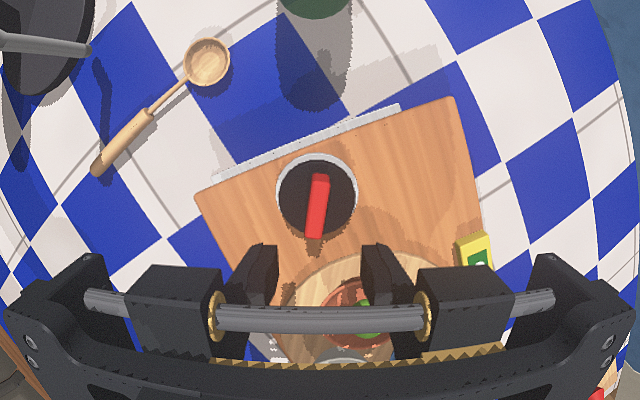

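```bash
python3 -c "
from h import *
import pickle
p=pickle.load(open('p.pkl','rb'))
im=cv2.imread('pics/w13.png')
h=cv2.cvtColor(im,cv2.COLOR_BGR2HSV)
m=cv2.inRange(h,(0,150,200),(10,255,255))|cv2.inRange(h,(172,150,200),(180,255,255));m[:,500:]=0
k,l,st,c=cv2.connectedComponentsWithStats(m);i=1+st[1:,4].argmax()
R=cv2.minAreaRect(np.argwhere(l==i)[:,::-1].astype(np.float32));print(R,st[i])
B=cv2.boxPoints(R)
for z in (.088,.095):
  W=np.array([atz('wrist',*b,z,p) for b in B]);print(z,W.mean(0).round(4),np.linalg.norm(np.diff(W[:,:2],axis=0),axis=1).round(4))
  d=W[0]-W[1];e=W[1]-W[2];d=d if np.linalg.norm(d)>np.linalg.norm(e) else e;print('ang',np.degrees(np.arctan2(d[1],d[0])))
print('disc rim',atz('wrist',317,195,.065,p))
cv2.imwrite('pics/k.png',cv2.resize(im[140:280,240:400],None,fx=4,fy=4))
"
```

```text
((316.8491516113281, 209.19744873046875), (17.13456916809082, 57.581809997558594), 8.32564926147461) [305 181  24  58 946]
0.088 [0.5441 0.1537 0.088 ] [0.0467 0.0128 0.0469]
ang -130.24232744056394
0.095 [0.5455 0.1557 0.095 ] [0.0453 0.0124 0.0454]
ang -130.24232744056397
disc rim [0.54697675 0.15820316 0.065     ]
```

View pics/k.png

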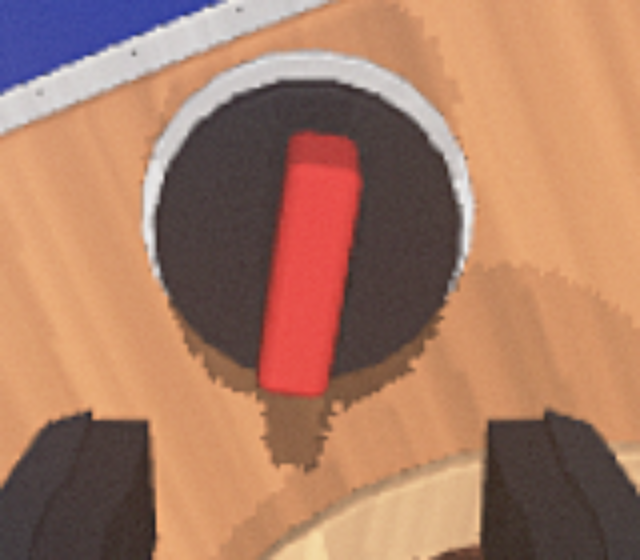

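The red bar on the black disc is confirmed. Its centre is about (0.545, 0.155), its axis about 50°, and its top z about 0.092. I'll align yaw by +8°.

```bash
python3 -m pendant '[{"x":0,"y":0,"z":2,"rx":0,"ry":0,"rz":4,"hand":0},{"x":0,"y":0,"z":2,"rx":0,"ry":0,"rz":4,"hand":0},{"x":0,"y":0,"z":1,"rx":0,"ry":0,"rz":0,"hand":0},{"x":0,"y":0,"z":0,"rx":0,"ry":0,"rz":0,"hand":0},{"x":0,"y":0,"z":0,"rx":0,"ry":0,"rz":0,"hand":0}]';python3 -c "
from h import *
import pickle
p=r.camera_params('wrist');
im=r.get_image('wrist')[:,:,::-1]
plan([.5452,.155,.088],-40.2)
h=cv2.cvtColor(im,cv2.COLOR_BGR2HSV)
m=cv2.inRange(h,(0,150,200),(10,255,255))|cv2.inRange(h,(172,150,200),(180,255,255));m[:,500:]=0
k,l,st,c=cv2.connectedComponentsWithStats(m);i=1+st[1:,4].argmax()
R=cv2.minAreaRect(np.argwhere(l==i)[:,::-1].astype(np.float32));print(R,st[i])
B=cv2.boxPoints(R)
for z in (.092,):
  W=np.array([atz('wrist',*b,z,p) for b in B]);print(z,W.mean(0).round(4),np.linalg.norm(np.diff(W[:,:2],axis=0),axis=1).round(4))
  d=W[0]-W[1];e=W[1]-W[2];d=d if np.linalg.norm(d)>np.linalg.norm(e) else e;print('ang',np.degrees(np.arctan2(d[1],d[0])))
cv2.imwrite('pics/w14.png',im)
"
```

```text
time_s: 15.8
position: [0.5454, 0.152, 0.2837]
tool_rot: [[0.642, 0.767, -0.001], [0.767, -0.642, -0.0], [-0.001, -0.001, -1.0]]
wrist_force: [-0.1, 0.7, -0.2]
gripper_width: 0.501
delta tool cm [ 0.2  -0.23  4.94] grasp [0.5456 0.152  0.1374] t 15.85 w 0.498
tool y yaw -39.9 need rz 0.3 joint6 0.762
tilt [ 8.e-04  0.e+00 -1.e+00] F [ 0.24  0.27 -0.22]
((314.0, 237.0), (68.0, 20.0), 90.0) [ 304  203   21   69 1426]
0.092 [0.5439 0.1545 0.092 ] [0.0117 0.0455 0.0127]
ang 50.4010736003348
```

View pics/w14.png

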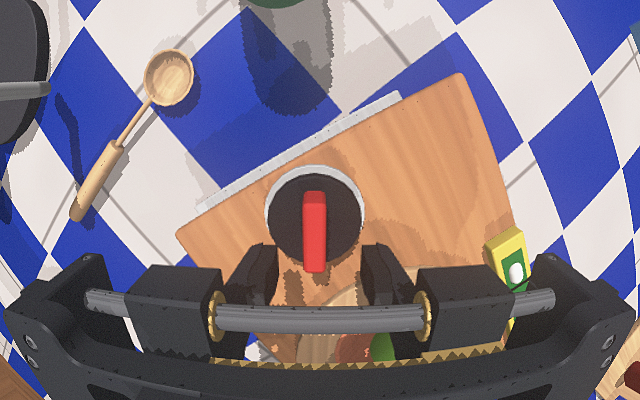

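The bar is aligned at (314,237). I'll descend and grip with 40 N.

```bash
python3 -m pendant '[{"x":0.15,"y":-0.28,"z":0.5,"rx":0,"ry":0,"rz":0,"hand":0},{"x":0,"y":0,"z":2,"rx":0,"ry":0,"rz":0,"hand":0},{"x":0,"y":0,"z":1.5,"rx":0,"ry":0,"rz":0,"hand":0},{"x":0,"y":0,"z":0.9,"rx":0,"ry":0,"rz":0,"hand":0},{"x":0,"y":0,"z":0,"rx":0,"ry":0,"rz":0,"hand":0},{"x":0,"y":0,"z":0,"rx":0,"ry":0,"rz":0,"hand":0}]' 40;python3 -c "
from h import *
plan([.5448,.155,.088],-39.6)
cv2.imwrite('pics/w15.png',r.get_image('scene')[150:300,220:470,::-1].repeat(3,0).repeat(3,1))"
```

```text
time_s: 16.35
position: [0.5441, 0.1551, 0.2354]
tool_rot: [[0.642, 0.767, -0.0], [0.767, -0.642, -0.0], [-0.0, -0.0, -1.0]]
wrist_force: [-2.2, 1.6, 3.8]
gripper_width: 0.499
delta tool cm [0.04 0.06 0.04] grasp [0.5441 0.1551 0.0884] t 16.35 w 0.499
tool y yaw -39.9 need rz -0.3 joint6 0.768
tilt [-2.e-04 -0.e+00 -1.e+00] F [-2.17  1.6   3.82]
```

View pics/w15.png

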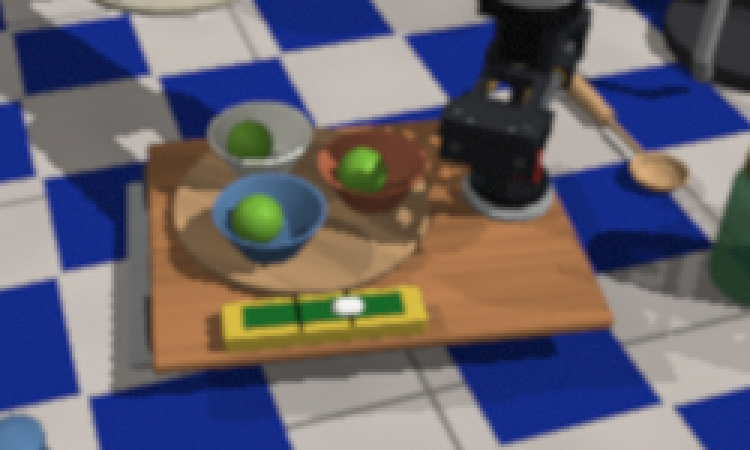

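The fingertips already rest on the disc: 3.8 N, and the bubble has moved to the right mark. I'll lift slightly, then close.

```bash
python3 -m pendant '[{"x":0,"y":0,"z":-0.4,"rx":0,"ry":0,"rz":0,"hand":0},{"x":0,"y":0,"z":0,"rx":0,"ry":0,"rz":0,"hand":-1},{"x":0,"y":0,"z":0,"rx":0,"ry":0,"rz":0,"hand":-1},{"x":0,"y":0,"z":0,"rx":0,"ry":0,"rz":0,"hand":-1},{"x":0,"y":0,"z":0,"rx":0,"ry":0,"rz":0,"hand":-1},{"x":0,"y":0,"z":0,"rx":0,"ry":0,"rz":0,"hand":-1},{"x":0,"y":0,"z":0,"rx":0,"ry":0,"rz":0,"hand":-1},{"x":0,"y":0,"z":0,"rx":0,"ry":0,"rz":0,"hand":-1}]' 40;python3 -c "
from h import *
plan([.5448,.155,.088])"
```

```text
time_s: 17.07
position: [0.5439, 0.1552, 0.2387]
tool_rot: [[0.642, 0.766, -0.001], [0.766, -0.642, 0.001], [0.0, -0.001, -1.0]]
wrist_force: [-2.9, 4.1, 4.2]
gripper_width: 0.154
delta tool cm [0.04 0.09 0.37] grasp [0.5439 0.1553 0.0917] t 17.07 w 0.154
tilt [-6.e-04  6.e-04 -1.e+00] F [-2.87  4.06  4.18]
```

```bash
python3 -m pendant '[{"x":0,"y":0,"z":0.3,"rx":0,"ry":0,"rz":0,"hand":-1},{"x":0,"y":0,"z":0.3,"rx":0,"ry":0,"rz":0,"hand":-1},{"x":0,"y":0,"z":0.3,"rx":0,"ry":0,"rz":0,"hand":-1},{"x":0,"y":0,"z":0,"rx":0,"ry":0,"rz":0,"hand":-1},{"x":0,"y":0,"z":0,"rx":0,"ry":0,"rz":0,"hand":-1}]';python3 -c "
from h import *
plan([.5448,.155,.088])"; python3 -m pendant '[{"x":0,"y":0,"z":0.2,"rx":0,"ry":0,"rz":0,"hand":-1},{"x":0,"y":0,"z":0.2,"rx":0,"ry":0,"rz":0,"hand":-1},{"x":0,"y":0,"z":0,"rx":0,"ry":0,"rz":0,"hand":-1},{"x":0,"y":0,"z":0,"rx":0,"ry":0,"rz":0,"hand":-1}]';python3 -c "
from h import *
plan([.5448,.155,.088])"
```

```text
time_s: 17.48
position: [0.544, 0.1561, 0.2302]
tool_rot: [[0.642, 0.767, 0.001], [0.767, -0.642, 0.002], [0.002, -0.001, -1.0]]
wrist_force: [-3.0, 11.2, 8.8]
gripper_width: 0.153
delta tool cm [-0.06  0.15 -0.48] grasp [0.5441 0.1564 0.0832] t 17.48 w 0.153
tilt [ 7.0e-04  2.2e-03 -1.0e+00] F [-3.01 11.22  8.83]
time_s: 17.82
position: [0.544, 0.1564, 0.2272]
tool_rot: [[0.642, 0.767, 0.001], [0.767, -0.642, 0.003], [0.003, -0.001, -1.0]]
wrist_force: [-7.5, 14.4, 17.0]
gripper_width: 0.156
delta tool cm [-0.09  0.16 -0.78] grasp [0.5442 0.1568 0.0802] t 17.82 w 0.156
tilt [ 0.0014  0.0027 -1.    ] F [-7.54 14.37 17.  ]
```

The press reads about 17 N, but with a 16 N sideways load from the deck's arc. I'll ease that and check the bubble.

```bash
python3 -m pendant '[{"x":0.06,"y":-0.11,"z":0,"rx":0,"ry":0,"rz":0,"hand":-1},{"x":0,"y":0,"z":0,"rx":0,"ry":0,"rz":0,"hand":-1},{"x":0,"y":0,"z":0,"rx":0,"ry":0,"rz":0,"hand":-1}]';python3 -c "
from h import *
plan([.5448,.155,.088]);print(r.sense()['torque'])
cv2.imwrite('pics/w16.png',r.get_image('scene')[150:300,220:470,::-1].repeat(3,0).repeat(3,1))
cv2.imwrite('pics/w16b.png',r.get_image('wrist')[:,:,::-1])"
```

```text
time_s: 18.07
position: [0.5438, 0.1568, 0.2272]
tool_rot: [[0.642, 0.767, 0.002], [0.767, -0.642, 0.001], [0.002, 0.001, -1.0]]
wrist_force: [-6.4, 7.1, 15.2]
gripper_width: 0.155
delta tool cm [-0.1   0.17 -0.78] grasp [0.5441 0.1569 0.0802] t 18.07 w 0.155
tilt [ 0.0022  0.001  -1.    ] F [-6.38  7.12 15.21]
[0.73499531 0.88127157 0.05397102]
```

View pics/w16.png

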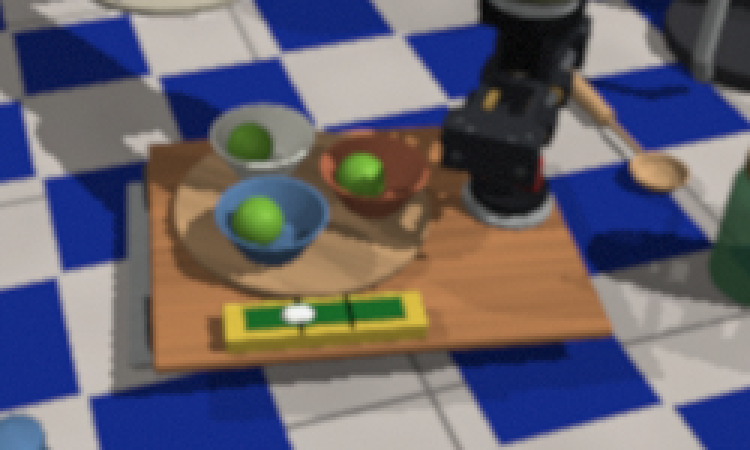

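View pics/w16b.png

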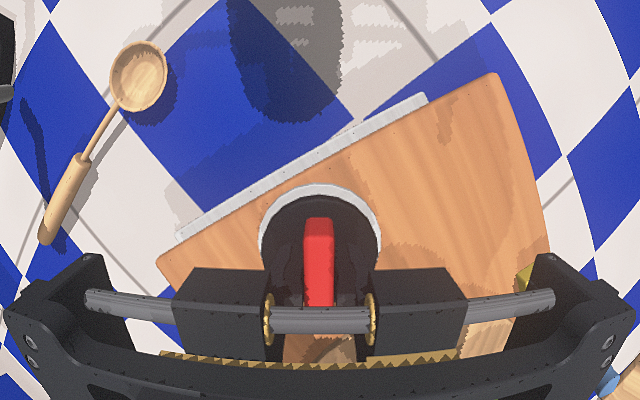

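In the crop the bubble is at (299,314), on the left mark, so about -16 mm or 0.9 rad still to turn. First I check that the foot is firm: with a bit more press, the bubble should not move.

```bash
cat >> h.py <<'E'
def bubble(name=None):
    im=r.get_image('scene')[:,:,::-1].copy()
    c=cv2.resize(im[238:276,285:370],None,fx=8,fy=8,interpolation=cv2.INTER_CUBIC)
    if name: cv2.imwrite(name,c)
    h=cv2.cvtColor(c,cv2.COLOR_BGR2HSV)
    g=cv2.inRange(h,(40,120,30),(90,255,255));y=cv2.inRange(h,(20,120,100),(35,255,255))
    ys,xs=np.nonzero(g);lo,hi=np.percentile(xs,[.5,99.5]);t,b=np.percentile(ys,[2,98])
    w=cv2.inRange(h,(0,0,165),(180,90,255));q=np.zeros_like(w);q[int(t)-8:int(b)+9,int(lo):int(hi)]=1
    Y,X=np.nonzero(w*q);print('vial',lo,hi,'bubble u',X.mean().round(1) if len(X) else None,len(X))
E
python3 -m pendant '[{"x":0,"y":0,"z":0.06,"rx":0,"ry":0,"rz":0,"hand":-1},{"x":0,"y":0,"z":0,"rx":0,"ry":0,"rz":0,"hand":-1},{"x":0,"y":0,"z":0,"rx":0,"ry":0,"rz":0,"hand":-1}]';python3 -c "
from h import *
plan([.5448,.155,.088]);bubble('pics/b1.png')"
```

```text
time_s: 18.42
position: [0.5438, 0.1568, 0.2271]
tool_rot: [[0.642, 0.767, 0.002], [0.767, -0.642, 0.001], [0.002, 0.001, -1.0]]
wrist_force: [-6.4, 8.2, 19.2]
gripper_width: 0.15
delta tool cm [-0.11  0.17 -0.79] grasp [0.5442 0.1569 0.0801] t 18.42 w 0.15
tilt [ 0.0024  0.001  -1.    ] F [-6.37  8.17 19.19]
vial 137.0 552.5499999999993 bubble u 274.8 3237
```

View pics/b1.png

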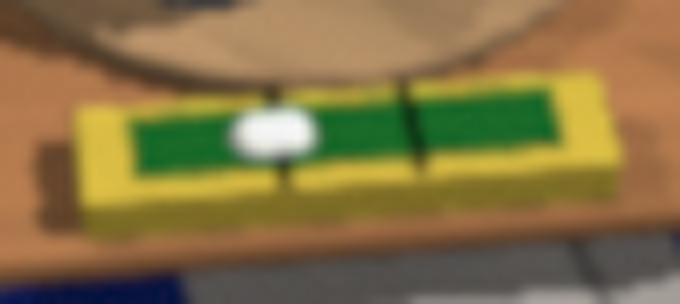

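The extra 4 N moved the tool only 0.1 mm, so the foot is firm on its pad. The marks are at u = 279 and 413 and the bubble at 275, which is about -17 mm. I turn clockwise in stages, raising the tool with the screw.

```bash
python3 -m pendant '[{"x":0,"y":0,"z":-0.04,"rx":0,"ry":0,"rz":5,"hand":-1},{"x":0,"y":0,"z":-0.03,"rx":0,"ry":0,"rz":5,"hand":-1},{"x":0,"y":0,"z":-0.03,"rx":0,"ry":0,"rz":5,"hand":-1},{"x":0,"y":0,"z":0,"rx":0,"ry":0,"rz":0,"hand":-1},{"x":0,"y":0,"z":0,"rx":0,"ry":0,"rz":0,"hand":-1}]';python3 -c "
from h import *
plan([.5448,.155,.088],-54.9);bubble();print(r.sense()['torque'])"
```

```text
time_s: 18.88
position: [0.5436, 0.157, 0.2281]
tool_rot: [[0.819, 0.574, 0.001], [0.574, -0.819, 0.001], [0.002, -0.0, -1.0]]
wrist_force: [-9.0, 7.9, 20.3]
gripper_width: 0.155
delta tool cm [-0.04  0.24 -0.69] grasp [0.5438 0.1572 0.0811] t 18.88 w 0.155
tool y yaw -55.0 need rz -0.1 joint6 1.032
tilt [ 0.0014  0.0015 -1.    ] F [-9.05  7.86 20.31]
vial 136.0 552.0 bubble u 291.6 3202
[0.95895086 1.52195304 0.02530334]
```

```bash
python3 -m pendant '[{"x":-0.02,"y":-0.07,"z":-0.05,"rx":0,"ry":0,"rz":5,"hand":-1},{"x":0,"y":0,"z":-0.04,"rx":0,"ry":0,"rz":5,"hand":-1},{"x":0,"y":0,"z":-0.03,"rx":0,"ry":0,"rz":5,"hand":-1},{"x":0,"y":0,"z":-0.03,"rx":0,"ry":0,"rz":5,"hand":-1},{"x":0,"y":0,"z":0,"rx":0,"ry":0,"rz":0,"hand":-1},{"x":0,"y":0,"z":0,"rx":0,"ry":0,"rz":0,"hand":-1}]';python3 -c "
from h import *
plan([.5448,.155,.088],-75);bubble();print(r.sense()['torque'])"
```

```text
time_s: 19.43
position: [0.5431, 0.1575, 0.2295]
tool_rot: [[0.966, 0.259, 0.002], [0.259, -0.966, 0.002], [0.002, -0.001, -1.0]]
wrist_force: [-7.6, 8.6, 18.9]
gripper_width: 0.156
delta tool cm [ 0.07  0.3  -0.55] grasp [0.5434 0.1578 0.0825] t 19.43 w 0.156
tool y yaw -75.0 need rz 0.0 joint6 1.382
tilt [ 0.002   0.0017 -1.    ] F [-7.61  8.59 18.86]
vial 135.0 552.0 bubble u 314.7 3280
[1.26927655 1.24877142 0.03858471]
```

```bash
python3 -m pendant '[{"x":-0.03,"y":-0.07,"z":-0.04,"rx":0,"ry":0,"rz":5,"hand":-1},{"x":0,"y":0,"z":-0.04,"rx":0,"ry":0,"rz":5,"hand":-1},{"x":0,"y":0,"z":-0.03,"rx":0,"ry":0,"rz":5,"hand":-1},{"x":0,"y":0,"z":-0.03,"rx":0,"ry":0,"rz":5,"hand":-1},{"x":0,"y":0,"z":0,"rx":0,"ry":0,"rz":0,"hand":-1},{"x":0,"y":0,"z":0,"rx":0,"ry":0,"rz":0,"hand":-1}]';python3 -c "
from h import *
plan([.5448,.155,.088],-95);bubble('pics/b2.png');print(r.sense()['torque'])"
```

```text
time_s: 19.98
position: [0.5428, 0.1581, 0.2309]
tool_rot: [[0.996, -0.087, 0.003], [-0.087, -0.996, 0.002], [0.003, -0.002, -1.0]]
wrist_force: [-4.6, 8.6, 16.5]
gripper_width: 0.158
delta tool cm [ 0.19  0.32 -0.41] grasp [0.5432 0.1584 0.0839] t 19.98 w 0.158
tool y yaw -95.0 need rz 0.0 joint6 1.732
tilt [ 0.0028  0.002  -1.    ] F [-4.61  8.62 16.5 ]
vial 134.0 551.0 bubble u 337.7 3330
[1.44850955 0.94971506 0.01558248]
```

View pics/b2.png

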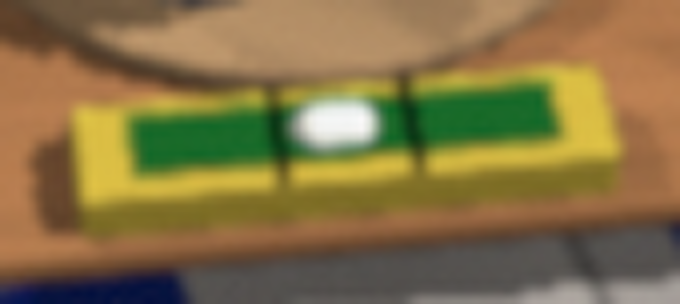

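```bash
python3 -m pendant '[{"x":0,"y":-0.04,"z":-0.02,"rx":0,"ry":0,"rz":3,"hand":-1},{"x":0,"y":0,"z":-0.01,"rx":0,"ry":0,"rz":3,"hand":-1},{"x":0,"y":0,"z":0,"rx":0,"ry":0,"rz":0,"hand":-1},{"x":0,"y":0,"z":0,"rx":0,"ry":0,"rz":0,"hand":-1},{"x":0,"y":0,"z":0,"rx":0,"ry":0,"rz":0,"hand":-1}]';python3 -c "
from h import *
plan([.5448,.155,.088],-101);bubble('pics/b3.png');print(r.sense()['torque'])
cv2.imwrite('pics/s3.png',r.get_image('scene')[150:300,220:470,::-1].repeat(3,0).repeat(3,1))
cv2.imwrite('pics/t3.png',cv2.resize(r.get_image('top')[130:270,170:450,::-1],None,fx=2.8,fy=2.8,interpolation=cv2.INTER_CUBIC))
plan([.5448,.155,.088],-101)"
```

```text
time_s: 20.45
position: [0.5429, 0.1583, 0.2312]
tool_rot: [[0.982, -0.19, 0.003], [-0.19, -0.982, 0.002], [0.002, -0.002, -1.0]]
wrist_force: [-5.8, 7.5, 17.8]
gripper_width: 0.15
delta tool cm [ 0.22  0.32 -0.38] grasp [0.5433 0.1586 0.0842] t 20.45 w 0.15
tool y yaw -101.0 need rz 0.0 joint6 1.837
tilt [ 0.0027  0.0017 -1.    ] F [-5.83  7.49 17.78]
vial 134.0 551.0 bubble u 343.7 3317
[1.29694532e+00 1.00034811e+00 8.59959431e-04]
delta tool cm [ 0.22  0.33 -0.38] grasp [0.5433 0.1586 0.0842] t 20.6 w 0.159
tool y yaw -101.0 need rz 0.0 joint6 1.837
tilt [ 0.0028  0.0017 -1.    ] F [-7.25  7.45 18.73]
```

View pics/b3.png

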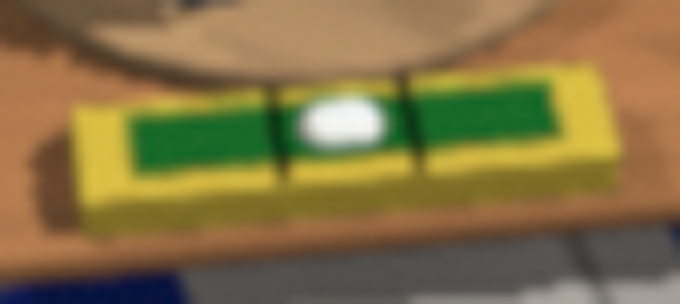

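View pics/s3.png

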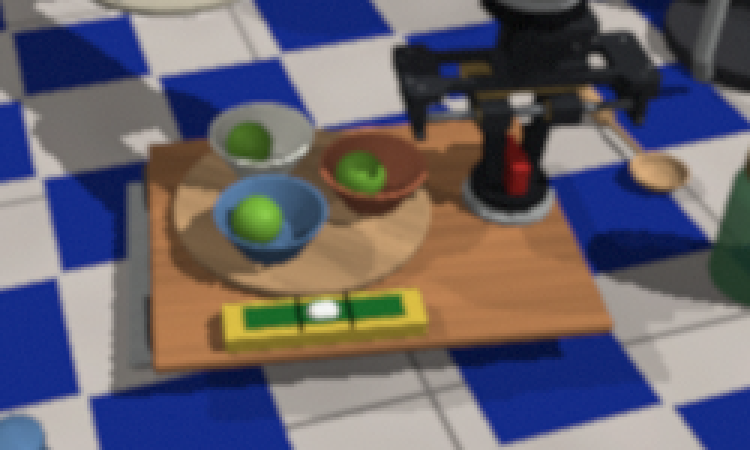

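View pics/t3.png

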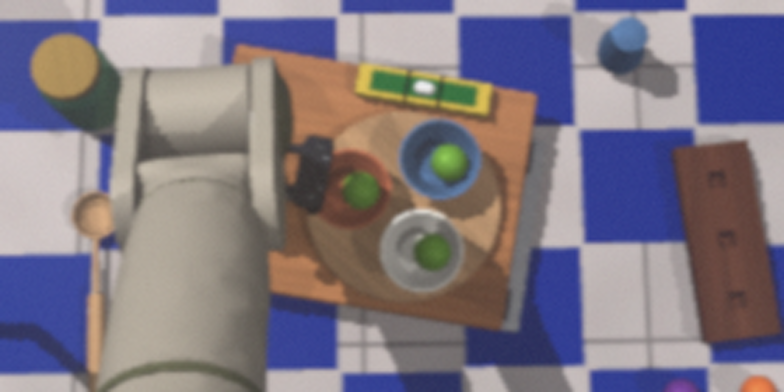

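The bubble (u = 344) sits midway between the marks (279 and 412) in both views, and each bowl holds one lime. I'll hold briefly to check it is stable, then hand in.

```bash
python3 -m pendant '[{"x":0,"y":0,"z":0,"rx":0,"ry":0,"rz":0,"hand":-1},{"x":0,"y":0,"z":0,"rx":0,"ry":0,"rz":0,"hand":-1},{"x":0,"y":0,"z":0,"rx":0,"ry":0,"rz":0,"hand":-1},{"x":0,"y":0,"z":0,"rx":0,"ry":0,"rz":0,"hand":-1},{"x":0,"y":0,"z":0,"rx":0,"ry":0,"rz":0,"hand":-1},{"x":0,"y":0,"z":0,"rx":0,"ry":0,"rz":0,"hand":-1}]';python3 -c "
from h import *
bubble();plan([.5448,.155,.088],-101)
print(r.sign_off())"
```

```text
time_s: 21.1
position: [0.5429, 0.1584, 0.2312]
tool_rot: [[0.982, -0.19, 0.003], [-0.19, -0.982, 0.002], [0.002, -0.002, -1.0]]
wrist_force: [-7.1, 8.5, 18.2]
gripper_width: 0.153
vial 134.0 551.0 bubble u 343.7 3320
delta tool cm [ 0.22  0.32 -0.38] grasp [0.5432 0.1586 0.0842] t 21.15 w 0.156
tool y yaw -101.0 need rz 0.0 joint6 1.837
tilt [ 0.0027  0.0017 -1.    ] F [-6.53  8.7  17.17]
the job is handed in; nothing more can be done
None
```

I put one lime in each of the three bowls. Then I gripped the red knob at 40 N and pressed the foot onto its pad. With it pressed I turned the knob about 61° clockwise and handed in at about 21 s, still gripping and pressing. No verdict was reported.

**Last checks:**
- **Bubble:** it sat about 0.4 mm from the midpoint of the two marks and did not move over a half-second hold.
- **Press:** the downward force was about 17–18 N. Before I turned the knob, 4 N more moved the tool only 0.1 mm, so the foot was firm on its pad.
- **Limes:** the camera pictures showed one lime in each bowl. I judged this by eye and did not measure their distances from the bowl centres.
- **Bystanders:** the jar, shaker and spoon looked untouched in the last pictures.

**What didn't go cleanly:**
- My first two move commands were refused because each row needs every key; nothing moved.
- The fingertips touched the knob's disc before I gripped, because it stands a few millimetres higher than I had estimated.
- A sideways load of roughly 11 N stayed on the wrist at the end, because the deck swings in an arc as it is pressed.

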